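# Stamp a heel block in the bench press

### The arm

A 7-joint arm with a two-finger parallel gripper is mounted at the origin on the work surface. World frame = base frame: x ahead of the robot, y to its left, z up, the work surface at z = 0. Lengths are in m, angles in rad, forces in N, time in s.
With the tool pointing down it reaches from about 0.4 to 0.85 m from the base axis. Payload 10.4 kg.
Tool frame: the origin (TCP) lies at the very end of the fingers, on their centre line; the grasp point (between the pads) lies 19 mm behind it; z points along the fingers, y is the line along which they close (so a half turn about z gives the same grasp; the last joint's range is limited). The gripper opens to 87 mm and grips with 3 to 60 N. Pads are 19 mm wide; open, the fingers measure 117 mm over their backs; the gripper's body (75 mm by 190 mm) begins 51 mm behind the grasp point.
Start: joints at [1.207, 0.332, -0.065, 1.46, 0.022, 1.35, -0.088], TCP at [0.209, -0.589, 0.193] pointing down, gripper open.
Joint ranges: [-2.6, 2.6], [-0.5, 2.12], [-1.47, 1.34], [0.16, 2.42], [-1.27, 4.41], [0.06, 2.06], [-2.6, 2.6]. Speed limits (rad/s): [2.22, 2.22, 2.79, 2.79, 3.14, 3.14, 3.14].

### API

Orientations are given as a unit quaternion [x, y, z, w].
In Python, from bench import status, camera, order gives the robot as it stands.
- The arm moves only by the tool jog_arm, never from a script. Its argument "plan" is a list of rows, each a list of 7 numbers: the turn, a rotation vector about the tool's x, y, z in rad, then the shift along the tool's x, y, z in mm, then the opening, from -1 (shut) to 1 (fully open). A call has 1 to 12 rows; each row is the pose to reach, as a shift and turn from the pose commanded when the call began, along the tool's axes at that moment; what a row does not reach only later rows make up. A row lasts 1/10 s, in which the tool goes at most 50 mm and 8.59 degrees, less where a joint would pass 70% of its speed; a pose out of reach is approached as far as the arm can. A call with a gripper value outside its range is refused whole. The fingers move at their own pace and stop on an object; "squeeze" is the grip in N (left out, the last holds). Time passes only in rows, so rows that repeat a pose let the fingers close. It gives the time, the measured TCP pose, the force, the opening and the grip force at its end, in the units of the state.
- status.read_state(): the state, without advancing time (a new reading comes with each control period).
- camera(name): name is "scene" or "side" or "wrist"; returns a dict with "image" (384x512x3 uint8, red, green, blue), "z_map" (384x512 float32, m along the optical axis (not along the pixel's ray), 0 where there is no reading), "fx", "fy", "cx", "cy" (pixels), "world_from_camera" (4x4, takes a point from camera to world coordinates); the wrist camera has in their place "mount" (4x4, takes a point from camera to tool coordinates, whose origin is the TCP and whose axes are the flange's). Camera axes: x right, y down, z forward; pixel columns grow to the right and rows downward; lengths in m; the calibration is good to about 2 mm. A picture is of the moment at which its call begins: read the wrist's pose just before it.
- order.close_job(): hands the job in; it is judged then, once.
The state is a dict: "time": time; "joint_positions": joint angles; "joint_vel": joint speeds; "joint_torque": joint torques, N m; "ee_pos": TCP position; "eef_rot": TCP orientation; "ft_force": force on the tool from outside, world axes, zero at the start; "torque": the same for the moment, N m; "width": finger opening in m; "grip_force": force on a finger pad.
Only numpy, scipy, OpenCV 4.12 (cv2) and the standard library are available. Lean on these libraries where they do the work, as an engineer would, in place of code of your own. Each camera call takes 0.05 s, during which the arm holds its last target. There are 200 camera calls.

### The job

Get the shoe heel block stamped: first slide it along the bed of the little press until its rounded end is fully home against the fence, between the guides. Then, on the sloping control box, push the sprung selector knob down, only then turn it (never force it round while it is up) clockwise from the round stud to the long ridge and let it click back up there. Only after that press the press's plunger right down to its stop, hold it there for half a second and let it rise again; leave the block home, the selector at the ridge and the other things on the bench where they are.

Things in the scene. Friction and masses are not known exactly. Their poses are not given: they have to be found in the camera images.
- press: Small grey bench stamping press, fixed; it stands on the robot's left or right, the control box on the other side. Origin: centre of the underside of its bed plate; x runs from its open near end to its fence (away from the robot), z up. Bed plate 230 (x) by 170 (y) mm, its top 18 mm above the origin. A portal with the plunger on top stands over the fence end.
- fence_face (a point): On the bed, at the middle of the fence's face (press x = +67 mm, bed height 18 mm); axes as the press. The fence is a steel bar across the bed, 14 mm high. The block is home when its rounded tip touches it.
- guide_mouth (a point): On the bed, in the middle of the mouth of the two steel guides (press x = +8 mm); axes as the press. The guides are 10 mm high: flared ends from x = +8 mm (about 65 mm apart) to x = +18 mm, then parallel, 51 mm apart, up to the fence.
- head_edge (a point): Middle of the lower front edge of the portal's head block (press x = +15 mm, 92 mm above the bench); axes as the press. The block spans x = +15 to +90, y = -75 to +75, z = 92 to 137 mm, on posts beside the guides. The gripper cannot stand upright close to it: tilt the tool 25 to 45 degrees, fingers pointing down and towards the fence.
- heel_piece: Loose brown stacked-leather heel block lying flat on the bed, 94 (x) by 48 (y) by 16 mm thick, 65 g; origin at the centre of its underside. Near end square, at x = -47 mm; far end a half round, tip at x = +47 mm. It starts 50 to 70 mm short of home, slightly askew; home, its origin is at press x = +20, y = 0 mm. It can be gripped across its width within 25 mm of the near end, clear of the guides.
- plunger_top (a point): Centre of the top of the press's plunger: a domed black mushroom head 46 mm across, on top of the head block, 181 mm above the bench when up, straight above x = +45 mm, y = 0 of the press. It moves straight down.
- plunger (a joint): Plunger travel in m: 0 up, 0.014 fully down at its stop. Spring: 5 N to start it moving, 12 N at the stop; it rises by itself.
- console: Grey control box, fixed, 155 (x) by 130 (y) mm, 123 mm tall at the back. Origin: under its middle, on the bench; x away from the robot. Its panel slopes up away from the robot at 35 degrees, so the knob's axis leans 35 degrees from vertical towards -x, and the tool must lean with it. The axis leaves the panel at x = -12, y = 0, z = 79 mm.
- stud (a point): Small round steel stud on the panel, 10 mm across, 46 mm from the knob's axis, 0.6 rad to the left of straight uphill (seen from the robot): the pointer nose is here at the start, locked.
- ridge (a point): Long raised steel ridge on the panel, 26 by 6 mm, 50 mm from the knob's axis, 0.6 rad to the right of straight uphill: the stamping position, where the pointer nose must be left.
- selector_grip (a point): On the axis of the black selector knob, 36 mm out from the panel when up; it moves and turns with the knob. z: the knob's axis, out of the panel; x: along the grip bar to the pointer nose. Flange 50 mm across, face 18 mm out from the panel; on it the grip bar, 46 long (x) by 14 mm thick (y), from 18 to 44 mm out; the nose reaches 34 mm from the axis.
- selector_turn (a joint): Selector angle in rad, growing clockwise seen facing the panel: -0.1 to 0.09 is the locked position at the stud, 1.11 to 1.3 the stamping position at the ridge; end stops at -0.1 and 1.3. In between it turns only while pressed at least 5.5 mm; let go there it stays half down. Light friction.
- selector_press (a joint): Selector push in m along its axis: 0 up, 0.008 fully pressed. Spring: 5 N to start, 9 N fully pressed; it springs back up by itself at the stud and at the ridge.
- shoe_last: Green shoe last (a solid foot form), 250 long, 80 wide, 150 mm tall, loose; origin on the underside near its middle. Bystander: leave it alone.
- tape_roll: Roll of cream masking tape lying flat, 90 mm across, 22 mm high; origin at the centre of its underside. Bystander: leave it alone.
- grey_cup: Grey plastic cup, 56 mm across, 75 mm high; origin at the centre of its underside. Bystander: leave it alone.
- bundle_a: Banded bundle of six pink shoe pieces, about 135 by 56 mm, 30 mm high; origin under its middle. Bystander: leave it alone.
- bundle_b: Banded bundle of four pink shoe pieces, about 135 by 56 mm, 20 mm high; origin under its middle. Bystander: leave it alone.
- pencil: Black pencil lying along its x, 165 mm long, 7 mm thick; origin under its middle. Bystander: leave it alone.
- hammer: Hammer lying on the bench along its x; origin under its middle. Bystander: leave it alone.
Not all that is in view belongs to the job. Leave any purple look-alike of the heel_piece alone.

How it is judged:
On the way, in this order (a step that is already met when the one before it is completed fails the run):
1. the heel block is home against the fence, between the guides (x of heel_piece in the frame of press above 0.0165 m and y of heel_piece in the frame of press between -0.005 and 0.005 m and z of heel_piece in the frame of press between 0.014 and 0.022 m and angle between the x axis of heel_piece and the x axis of press, either way round below 0.15 rad), for 0.2 s.
2. the selector has clicked up at the long ridge (value of joint selector_turn above 1.08 rad and value of joint selector_press below 0.0015 m), for 0.2 s.
3. the plunger is held down at its stop, with the block home and the selector at the ridge (all of step 1 and all of step 2 and value of joint plunger above 0.0122 m), for 0.2 s.
At the end, for the whole second after the job is handed in: The heel block lies flat and at rest on the bed, within 3.5 mm of the fence, within 5 mm sideways and 0.15 rad of straight; the selector is past 1.08 rad and up (pressed less than 1.5 mm); the plunger is back up (within 2 mm) (all of step 1 and all of step 2 and value of joint plunger below 0.002 m and linear speed of heel_piece below 0.02 m/s); the robot touches nothing.
It fails at once if the selector is forced round without being pushed down (pressed under 3 mm between the stud and the ridge) (value of joint selector_turn between 0.125 and 1.05 rad and value of joint selector_press below 0.003 m).
It fails at once if the plunger is pressed (over 6 mm) before the block is home and the selector is at the ridge (value of joint plunger above 0.006 m and (value of joint selector_turn below 1.05 rad or x of heel_piece in the frame of press below 0.0145 m)).
It fails at once if a bystander is moved by more than 30 mm (distance of any of shoe_last, tape_roll, grey_cup, bundle_a, bundle_b, pencil, hammer from where it was at the start of the episode above 0.03 m).
It also fails if it takes over 62 s, if anything falls off the work surface, if the arm or the gripper's body presses on something with over 40 N, if the wrist force passes 120 N, or if a joint passes its speed limit or range.

## Working session

There is one attempt and no reset: what is moved stays moved. The work goes in short steps, Python scripts to look and compute and a tool call to move; the robot and the scene stay as the last step left them, time stands still between calls to the robot, and variables do not carry over. Pictures are saved under pics/ and viewed, at most 10 in all, crops included, and the job is handed in when it is done.

Besides the shell and the picture viewer there is one more tool, called after "Emit:" as name(argument=value, ...), one argument or row to a line, values as JSON. jog_arm: Moves the arm, as the interface text tells. Its arguments: {"type":"object","properties":{"plan":{"type":"array"},"squeeze":{"type":"number"}},"required":["plan"]}

```bash
mkdir -p pics; ls; cat > h.py <<'E'
import numpy as np, cv2
from bench import status, camera, order
from scipy.spatial.transform import Rotation as R
def pts(c, T=None):
    z=c["z_map"]; v,u=np.mgrid[:z.shape[0],:z.shape[1]]
    P=np.stack([(u-c["cx"])/c["fx"]*z,(v-c["cy"])/c["fy"]*z,z],-1)
    T=c["world_from_camera"] if T is None else T
    W=P@T[:3,:3].T+T[:3,3]; W[z<=0]=np.nan
    return W
def tool():
    s=status.read_state(); T=np.eye(4); T[:3,:3]=R.from_quat(s["eef_rot"]).as_matrix(); T[:3,3]=s["ee_pos"]; return T
def rel(p,Rm):
    "turn (rotvec) and shift (mm) in the tool axes from now to world pose p,Rm"
    T=tool(); return np.round(R.from_matrix(T[:3,:3].T@Rm).as_rotvec(),4), np.round(1000*T[:3,:3].T@(np.array(p)-T[:3,3]),1)
E
python3 - <<'E'
from h import *
for n in ("scene","side"):
    c=camera(n); cv2.imwrite(f"pics/{n}0.png",c["image"][:,:,::-1]); np.savez(f"{n}0.npz",**c)
    print(n,c["world_from_camera"].round(3).tolist(),c["fx"])
s=status.read_state(); print(s)
E
```

```text
pics
scene [[-0.77, 0.52, -0.37, 1.01], [0.638, 0.61, -0.47, 0.599], [-0.019, -0.598, -0.801, 1.095], [0.0, 0.0, 0.0, 1.0]] 391.9932888437605
side [[0.975, -0.161, 0.154, 0.427], [-0.222, -0.757, 0.615, -0.559], [0.018, -0.634, -0.773, 0.829], [0.0, 0.0, 0.0, 1.0]] 368.6282516504181
{'time': 0.1, 'joint_positions': array([ 1.20737646,  0.33282243, -0.06470365,  1.46083609,  0.02158791,
        1.3498653 , -0.08852465]), 'joint_vel': array([ 5.75869255e-05, -2.04701270e-03, -3.00633680e-04, -1.67425071e-03,
       -1.41955658e-04, -1.18591943e-03,  1.25841613e-03]), 'joint_torque': array([ 1.57712591e-03, -6.24547291e+01,  2.47105944e-02, -3.90720785e+01,
       -6.14542002e-02,  3.66043788e-02,  1.10026244e-04]), 'ee_pos': array([ 0.20879407, -0.58870732,  0.19233507]), 'eef_rot': array([ 9.85515574e-01,  1.69583818e-01, -1.24681082e-04, -6.05486712e-04]), 'ft_force': array([ 0.55218711, -0.3505541 , -0.39700861]), 'torque': array([-0.05492621,  0.0324064 ,  0.01814037]), 'grip_force': 0.0, 'width': 0.08697004858881446}
```

View pics/scene0.png

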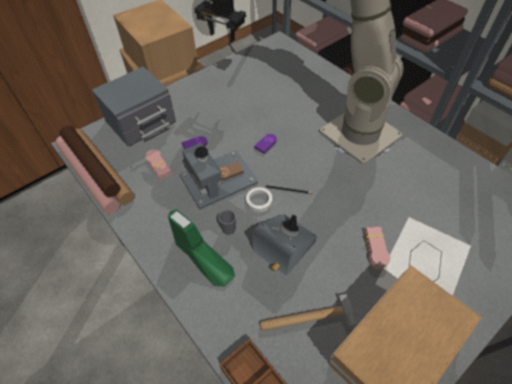

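View pics/side0.png

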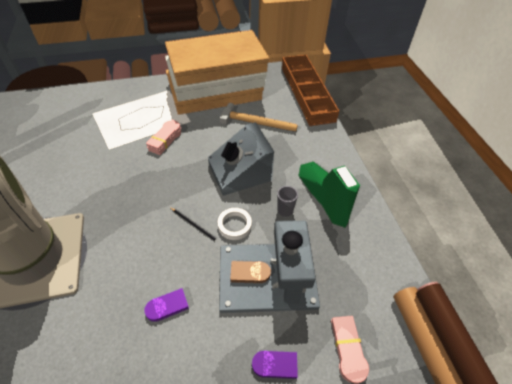

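Scene: the brown block is on the press bed at (230,170), the purple look-alikes are at (265,143) and (195,143). The knob is at (291,222). Side: block (250,271), purple (166,305) and (275,364), plunger (292,240), knob (232,151). I choose the brown block on the bed.

```bash
cat >> h.py <<'E'
def rect(P):
    "min area rect in the xy plane: centre, sizes, yaw deg (mm)"
    return cv2.minAreaRect((P[:,:2]*1000).astype(np.float32))
E
python3 - <<'E'
from h import *
D={n:dict(np.load(n+"0.npz")) for n in("scene","side")}
roi={"scene":dict(press=(175,258,140,210),con=(240,320,205,275)),"side":dict(press=(212,325,212,316),con=(203,278,120,195))}
for n,c in D.items():
    W=pts(c); hsv=cv2.cvtColor(c["image"],cv2.COLOR_RGB2HSV)
    a,b,d,e=roi[n]["press"]; w=W[d:e,a:b].reshape(-1,3); h=hsv[d:e,a:b].reshape(-1,3).astype(int)
    tab=w[np.abs(w[:,2])<.008]; print(n,"table z",np.median(tab[:,2]))
    bed=w[(w[:,2]>.011)&(w[:,2]<.025)]; print(" bed",len(bed),rect(bed))
    hd=w[(w[:,2]>.132)&(w[:,2]<.142)]; print(" head top",len(hd),rect(hd))
    pl=w[(w[:,2]>.150)]; print(" plunger",len(pl),rect(pl),pl[:,2].max(),pl.mean(0))
    br=(h[:,0]<20)&(h[:,1]>90)&(h[:,2]>60); bl=w[br]; bl=bl[(bl[:,2]>.026)&(bl[:,2]<.045)]; print(" block",len(bl),rect(bl),np.median(bl[:,2]))
    a,b,d,e=roi[n]["con"]; w=W[d:e,a:b].reshape(-1,3); h=hsv[d:e,a:b].reshape(-1,3).astype(int)
    con=w[w[:,2]>.015]; print(" con",rect(con),con[:,2].max())
    kn=(h[:,2]<35)&(w[:,2]>.08); k=w[kn]; print(" knob",len(k),k.mean(0),rect(k),k[:,2].max())
    np.save(n+"_con.npy",w)
    # panel normal
    r=np.random.default_rng(0); best=0; q=con[~np.isnan(con[:,0])]
    for _ in range(600):
        p=q[r.choice(len(q),3,False)]; nn=np.cross(p[1]-p[0],p[2]-p[0]); L=np.linalg.norm(nn)
        if L<1e-5: continue
        nn/=L; nn*=np.sign(nn[2]) or 1
        if not .7<nn[2]<.92: continue
        i=np.abs((q-p[0])@nn)<.003
        if i.sum()>best: best=i.sum(); I=i
    p=q[I]; m=p.mean(0); nn=np.linalg.svd(p-m)[2][2]; nn*=np.sign(nn[2]); print(" panel",best,m,nn,np.degrees(np.arccos(nn[2])),"yaw x deg",np.degrees(np.arctan2(-nn[1],-nn[0])))
c=D["side"]["image"]; 
A=cv2.resize(c[215:318,212:330,::-1],None,fx=4,fy=4,interpolation=3); B=cv2.resize(c[120:200,200:282,::-1],None,fx=4,fy=4,interpolation=3)
H=max(A.shape[0],B.shape[0]); pad=lambda x:cv2.copyMakeBorder(x,0,H-x.shape[0],0,0,0)
cv2.imwrite("pics/crop1.png",np.hstack([pad(A),pad(B)])[:, :800])
E
```

```text
scene table z -0.000524313417136546
 bed 1677 ((553.6062622070312, -193.24380493164062), (329.4194030761719, 290.599609375), 50.09037399291992)
 head top 622 ((615.8148803710938, -179.74209594726562), (152.60533142089844, 74.12214660644531), 79.82048034667969)
 plunger 129 ((609.9385986328125, -177.4814453125), (41.220314025878906, 42.231964111328125), 56.643218994140625) 0.18231942818528968 [ 0.61013605 -0.17527258  0.17577723]
 block 197 ((518.8338623046875, -157.79132080078125), (47.840370178222656, 75.4649887084961), 75.27177429199219) 0.03286173772387646
 con ((581.675048828125, 126.22652435302734), (177.62747192382812, 247.7534637451172), 8.299018859863281) 0.1280376655683616
 knob 94 [0.54361365 0.17886486 0.1079439 ] ((541.8245849609375, 178.26324462890625), (38.97002410888672, 36.168128967285156), 75.68610382080078) 0.12789988295083654
 panel 887 [0.56249877 0.18494776 0.08795983] [-0.56359896 -0.09627065  0.82041951] 34.873189539857314 yaw x deg 9.693373937518391
side table z -0.0016154440720211882
 bed 4000 ((564.7117919921875, -122.17803955078125), (279.7427978515625, 230
[... 173 characters left out ...]
2073364257812, -182.11647033691406), (40.98527145385742, 41.68943786621094), 75.72924041748047) 0.18040093429614956 [ 0.60138575 -0.18433261  0.1759833 ]
 block 586 ((518.3395385742188, -163.25344848632812), (48.30859375, 89.64551544189453), 75.69559478759766) 0.03236688318195918
 con ((578.751953125, 220.87933349609375), (362.4267883300781, 207.58740234375), 74.45874786376953) 0.12548078342225277
 knob 207 [0.53377385 0.16757599 0.10331762] ((533.5523681640625, 167.18646240234375), (50.36564636230469, 36.384124755859375), 18.105960845947266) 0.12429457995251669
 panel 1479 [0.55114585 0.16980698 0.0801049 ] [-0.5612023  -0.09983714  0.82163527] 34.75117254745001 yaw x deg 10.087311875683856
```

View pics/crop1.png

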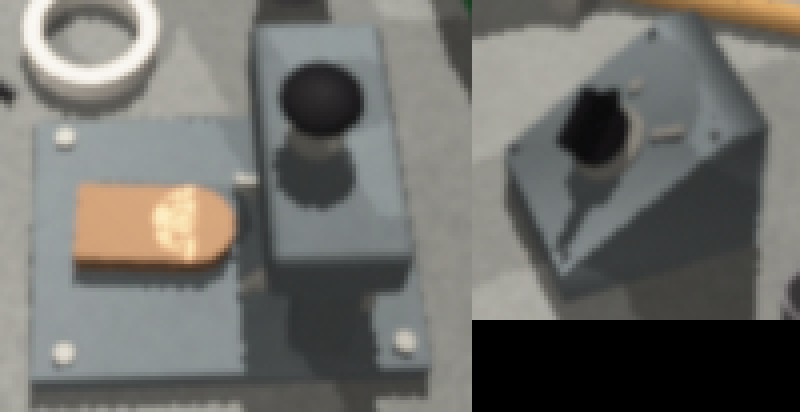

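The crop confirms the choice: the brown block with the rounded end towards the fence at (155,225), portal and plunger at (320,100). The knob points at the stud, and the ridge is at (667,132). Next I go for a closer wrist view of the press.

```bash
cat >> h.py <<'E'
def frame(yaw): c,s=np.cos(yaw),np.sin(yaw); return np.array([[c,-s,0],[s,c,0],[0,0,1.]])
def ptool(yaw,tilt):
    "tool x ahead, y to the right, z down and tilted ahead by tilt"
    F=frame(yaw); x,y,z=F.T; tz=np.sin(tilt)*x-np.cos(tilt)*z; ty=-y; return np.stack([np.cross(ty,tz),ty,tz],1)
PR=np.array([.5608,-.1716,0]); PY=np.radians(-10.3)
def press(p): return PR+frame(PY)@(np.array(p)/1000)
E
python3 - <<'E'
from h import *
print(rel(press([-70,0,170]),ptool(PY,np.radians(30))))
print(camera("wrist")["mount"].round(3).tolist())
E
```

```text
(array([-0.1374,  0.512 ,  0.5082]), array([ 410.5, -310.2,   22.7]))
[[-0.001, -0.962, -0.272, 0.075], [1.0, -0.001, 0.0, 0.001], [-0.001, -0.272, 0.962, -0.191], [0.0, 0.0, 0.0, 1.0]]
```

Emit:
jog_arm(
  plan=[
    [-0.1374, 0.512, 0.5082, 410.5, -310.2, 22.7, 1],
    [-0.1374, 0.512, 0.5082, 410.5, -310.2, 22.7, 1],
    [-0.1374, 0.512, 0.5082, 410.5, -310.2, 22.7, 1],
    [-0.1374, 0.512, 0.5082, 410.5, -310.2, 22.7, 1],
    [-0.1374, 0.512, 0.5082, 410.5, -310.2, 22.7, 1],
    [-0.1374, 0.512, 0.5082, 410.5, -310.2, 22.7, 1],
    [-0.1374, 0.512, 0.5082, 410.5, -310.2, 22.7, 1],
    [-0.1374, 0.512, 0.5082, 410.5, -310.2, 22.7, 1],
    [-0.1374, 0.512, 0.5082, 410.5, -310.2, 22.7, 1],
    [-0.1374, 0.512, 0.5082, 410.5, -310.2, 22.7, 1],
    [-0.1374, 0.512, 0.5082, 410.5, -310.2, 22.7, 1],
    [-0.1374, 0.512, 0.5082, 410.5, -310.2, 22.7, 1],
  ],
  squeeze=15,
)

```text
time: 1.35
ee_pos: [0.493, -0.1571, 0.1704]
eef_rot: [0.962, -0.084, 0.258, 0.024]
ft_force: [-0.8, -1.1, 0.3]
width: 0.0869
grip_force: 0.0
```

```bash
python3 - <<'E'
from h import *
T=tool(); c=camera("wrist"); cv2.imwrite("pics/w1.png",c["image"][:,:,::-1]); np.savez("w1.npz",T=T,**c)
W=pts(c,T@c["mount"]).reshape(-1,3); h=cv2.cvtColor(c["image"],cv2.COLOR_RGB2HSV).reshape(-1,3).astype(int)
print(rel(press([-70,0,170]),ptool(PY,np.radians(30))))
near=np.linalg.norm(W[:,:2]-PR[:2],axis=1)<.2
L=(W-PR)@frame(PY)*1000
b=near&(L[:,2]>11)&(L[:,2]<24)&(np.abs(L[:,0])<140)&(np.abs(L[:,1])<100); print("bed",b.sum(),np.median(L[b,2]),cv2.minAreaRect(L[b][:,:2].astype(np.float32)),L[b].min(0),L[b].max(0))
k=near&(h[:,0]<20)&(h[:,1]>90)&(h[:,2]>60)&(L[:,2]>28)&(L[:,2]<40); print("block",k.sum(),np.median(L[k,2]),cv2.minAreaRect(L[k][:,:2].astype(np.float32)),L[k].min(0),L[k].max(0))
g=near&(L[:,2]>25)&(L[:,2]<31)&(h[:,1]<60)&(np.abs(L[:,1])<50)&(L[:,0]>0)&(L[:,0]<60); print("guides",g.sum())
for s in(-1,1):
    q=L[g&(s*L[:,1]>0)]
    if len(q): print(s,q.min(0),q.max(0),np.median(q,0))
hd=near&(L[:,2]>130)&(L[:,2]<142); 
if hd.sum(): print("head",hd.sum(),L[hd].min(0),L[hd].max(0))
E
```

```text
(array([ 0.0006, -0.0004,  0.0025]), array([-0.3,  0.2,  0.1]))
bed 10853 17.022143672334455 ((-17.425498962402344, -1.7297134399414062), (170.3395233154297, 133.25631713867188), 89.98200225830078) [-84.02904179 -86.91158222  12.81806529] [49.2182431  83.45986552 23.97178159]
block 3073 33.04888065891737 ((-40.073490142822266, 1.3187904357910156), (46.892879486083984, 92.30062103271484), 86.0237808227539) [-84.57515969 -23.69496501  30.3903269 ] [ 5.82644002 27.25321749 35.89876028]
guides 420
-1 [  8.67525433 -38.90217764  25.00301553] [ 43.84694022 -27.22445899  29.64521184] [ 27.95640108 -32.98193975  27.12319801]
1 [ 9.79549668 23.79751443 25.09388709] [45.06925068 35.86453121 29.12683778] [27.79823244 28.95174366 27.08278165]
head 10074 [ 14.63040441 -76.70165985 130.00246202] [ 89.61875638  73.09091744 141.98988413]
```

View pics/w1.png

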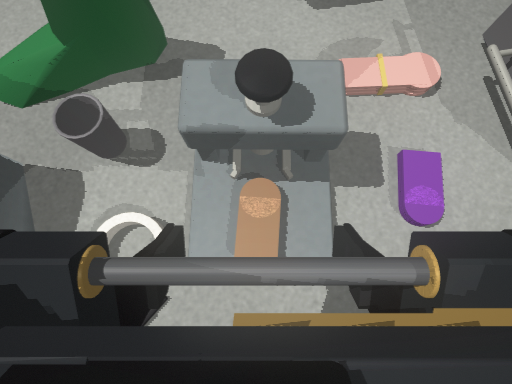

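Wrist view: the block is at (258,220), the guides at (235,163) and (285,163), all between the posts. The press frame needs a shift of −1.75 mm in y. The block centre is at about (−40, +3), 4° askew.

```bash
cat >> h.py <<'E'
PR=PR+frame(PY)@np.array([0,-.00175,0])
E
python3 - <<'E'
from h import *
Q=ptool(PY,np.radians(30))
for p in([-82,4,70],[-76,4,26],[-76,0,26],[-15,0,26]): print(p,rel(press(p),Q))
E
```

```text
[-82, 4, 70] (array([ 0.0006, -0.0004,  0.0025]), array([-60.7,  -2.3,  80.7]))
[-76, 4, 26] (array([ 0.0006, -0.0004,  0.0025]), array([-77.5,  -2.4, 121.8]))
[-76, 0, 26] (array([ 0.0006, -0.0004,  0.0025]), array([-77.5,   1.6, 121.8]))
[-15, 0, 26] (array([ 0.0006, -0.0004,  0.0025]), array([-24.7,   1.8, 152.3]))
```

Emit:
jog_arm(
  plan=[
    [0, 0, 0, -30, -2.3, 40, 1],
    [0, 0, 0, -60.7, -2.3, 80.7, 1],
    [0, 0, 0, -69, -2.4, 101, 1],
    [0, 0, 0, -77.5, -2.4, 121.8, 1],
    [0, 0, 0, -77.5, -2.4, 121.8, 1],
    [0, 0, 0, -77.5, -2.4, 121.8, -0.2],
    [0, 0, 0, -77.5, -2.4, 121.8, -0.2],
    [0, 0, 0, -77.5, -2.4, 121.8, -0.5],
    [0, 0, 0, -77.5, -2.4, 121.8, -0.5],
    [0, 0, 0, -77.5, -2.4, 121.8, -0.5],
    [0, 0, 0, -77.5, -2.4, 121.8, -0.5],
    [0, 0, 0, -77.5, -2.4, 121.8, -0.5],
  ],
  squeeze=12,
)

```text
time: 2.6
ee_pos: [0.4865, -0.1562, 0.0262]
eef_rot: [0.962, -0.086, 0.258, 0.024]
ft_force: [-0.6, -0.1, 0.2]
width: 0.0389
grip_force: 0.0
```

```bash
python3 - <<'E'
from h import *
s=status.read_state(); print(s["width"],s["grip_force"],(tool()[:3,3]-PR)@frame(PY)*1000)
c=camera("side"); W=pts(c); a=cv2.resize(c["image"][190:330,180:340,::-1],None,fx=4,fy=4,interpolation=3)
w=camera("wrist")["image"][:,:,::-1]
cv2.imwrite("pics/s2.png",a[:, :]); 
h=cv2.cvtColor(c["image"],cv2.COLOR_RGB2HSV); L=(W-PR)@frame(PY)*1000
k=(h[...,0]<20)&(h[...,1]>90)&(h[...,2]>60)&(np.abs(L[...,0])<130)&(np.abs(L[...,1])<60)&(L[...,2]>20)&(L[...,2]<45); q=L[k]; print(len(q),cv2.minAreaRect(q[:,:2].astype(np.float32)),q.min(0),q.max(0))
E
```

```text
0.0389034681110063 0.0 [-75.8230598    3.61757115  26.20416771]
598 ((-43.35269546508789, 2.5079307556152344), (49.024410247802734, 89.72427368164062), 86.35893249511719) [-88.73704788 -22.86175052  20.15074774] [ 1.87022362 27.68268326 35.87269891]
```

View pics/s2.png

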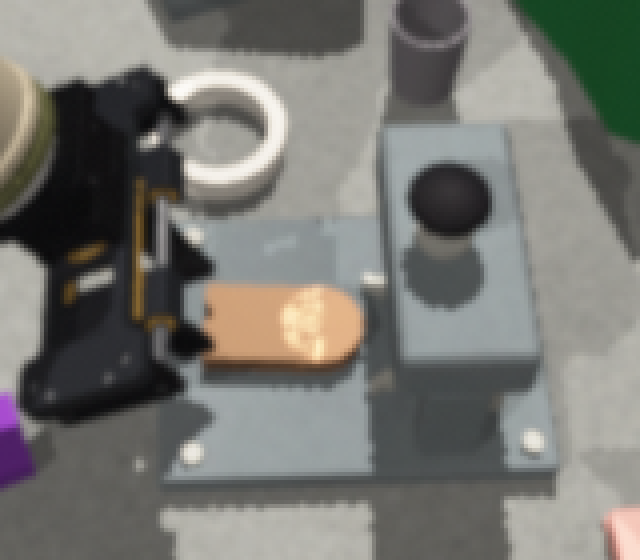

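The fingertips look to be at the near end of the block, around (205,310), and the block has not moved. I check the fingers' actual position by depth before closing further.

```bash
python3 - <<'E'
from h import *
for n in("side","scene"):
    c=camera(n); L=(pts(c)-PR)@frame(PY)*1000; v=c["image"].max(-1)
    k=(v<60)&(np.abs(L[...,0]+70)<40)&(np.abs(L[...,1])<70)&(L[...,2]>36)&(L[...,2]<75); q=L[k]
    print(n,len(q))
    for s in(-1,1):
        p=q[s*(q[:,1]-3.6)>0]
        if len(p): 
            i=np.argsort(p[:,2])[:12]; print(s,p[i].round(0)[:, :].tolist())
T=tool(); c=camera("wrist"); cv2.imwrite("pics/w2.png",c["image"][150:300,120:400,::-1].repeat(2,0).repeat(2,1))
E
```

```text
side 84
-1 [[-95.0, -20.0, 49.0], [-99.0, -21.0, 51.0], [-104.0, -20.0, 51.0], [-102.0, -21.0, 51.0], [-97.0, -22.0, 53.0], [-92.0, -20.0, 54.0], [-95.0, -20.0, 55.0], [-97.0, -21.0, 56.0], [-104.0, -21.0, 57.0], [-101.0, -21.0, 57.0], [-106.0, -21.0, 57.0], [-85.0, -17.0, 58.0]]
1 [[-97.0, 19.0, 53.0], [-95.0, 18.0, 54.0], [-99.0, 18.0, 56.0], [-90.0, 19.0, 57.0], [-85.0, 21.0, 58.0], [-99.0, 19.0, 58.0], [-95.0, 19.0, 58.0], [-97.0, 19.0, 58.0], [-85.0, 26.0, 59.0], [-85.0, 23.0, 59.0], [-92.0, 18.0, 60.0], [-88.0, 23.0, 60.0]]
scene 72
-1 [[-95.0, -10.0, 50.0], [-88.0, -12.0, 52.0], [-90.0, -9.0, 54.0], [-99.0, -9.0, 54.0], [-95.0, -9.0, 56.0], [-83.0, -10.0, 57.0], [-79.0, -10.0, 59.0], [-87.0, -10.0, 60.0], [-90.0, -7.0, 61.0], [-84.0, -10.0, 61.0], [-95.0, -9.0, 62.0], [-88.0, -12.0, 62.0]]
1 [[-91.0, 27.0, 51.0], [-94.0, 30.0, 52.0], [-83.0, 27.0, 56.0], [-97.0, 30.0, 56.0], [-88.0, 25.0, 56.0], [-86.0, 30.0, 57.0], [-94.0, 29.0, 57.0], [-91.0, 28.0, 57.0], [-99.0, 28.0, 58.0], [-96.0, 26.0, 58.0], [-84.0, 25.0, 59.0], [-104.0, 26.0, 59.0]]
```

View pics/w2.png

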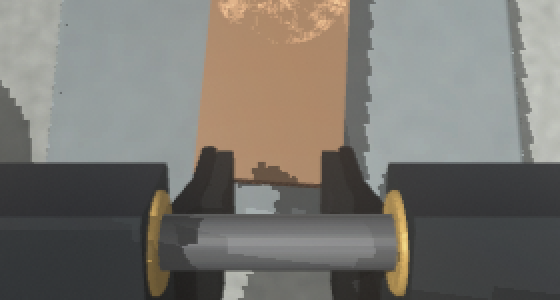

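```bash
python3 - <<'E'
from h import *
s=status.read_state(); print({k:s[k] for k in("time","width","grip_force","ft_force","ee_pos")})
c=camera("wrist"); print(c["fx"],c["cy"],c["cx"])
P=pts(c,c["mount"])*1000  # tool frame
v=c["image"].max(-1); k=(v<75)&(np.abs(P[...,1])<45)&(P[...,2]>-60)&(P[...,2]<25)&(np.abs(P[...,0])<25)
for s in(-1,1):
    q=P[k&(s*P[...,1]>5)]; print(s,len(q)); i=np.argsort(-q[:,2])[:60:6]; print(q[i].round(0).tolist())
E
```

```text
{'time': 2.85, 'width': 0.023751831096686382, 'grip_force': 0.0, 'ft_force': array([-0.76509831,  0.18839262, -0.08435398]), 'ee_pos': array([ 0.48650101, -0.15618261,  0.02607327])}
301.5067978748709 193.4592822792444 258.3217497872583
-1 543
[[-12.0, -9.0, -2.0], [11.0, -20.0, -29.0], [12.0, -19.0, -30.0], [12.0, -18.0, -30.0], [10.0, -14.0, -31.0], [10.0, -13.0, -31.0], [11.0, -19.0, -32.0], [12.0, -17.0, -33.0], [11.0, -15.0, -33.0], [10.0, -16.0, -34.0]]
1 562
[[-11.0, 29.0, 4.0], [-5.0, 13.0, -28.0], [-3.0, 12.0, -29.0], [10.0, 15.0, -29.0], [10.0, 14.0, -29.0], [12.0, 17.0, -30.0], [10.0, 16.0, -30.0], [11.0, 21.0, -31.0], [12.0, 17.0, -31.0], [11.0, 21.0, -32.0]]
```

The fingers actually end about 28 mm behind the stated TCP at this opening, so they closed above the block without touching it. I open to about 60 mm and re-measure the tips.

Emit:
jog_arm(
  plan=[
    [0, 0, 0, 0, -1.5, 0, 0.4],
    [0, 0, 0, 0, -1.5, 0, 0.4],
    [0, 0, 0, 0, -1.5, 0, 0.4],
    [0, 0, 0, 0, -1.5, 0, 0.4],
    [0, 0, 0, 0, -1.5, 0, 0.4],
    [0, 0, 0, 0, -1.5, 0, 0.4],
    [0, 0, 0, 0, -1.5, 0, 0.4],
  ],
)

```text
time: 3.6
ee_pos: [0.4868, -0.1548, 0.0261]
eef_rot: [0.962, -0.087, 0.258, 0.024]
ft_force: [-0.6, -0.8, 0.7]
width: 0.06
grip_force: 0.0
```

```bash
cat > tip.py <<'E'
from h import *
s=status.read_state(); print({k:s[k] for k in("time","width","grip_force","ft_force","ee_pos")})
c=camera("wrist"); P=pts(c,c["mount"])*1000; v=c["image"].max(-1)
k=(v<75)&(np.abs(P[...,1])<60)&(P[...,2]>-75)&(P[...,2]<10)&(np.abs(P[...,0])<22)
for s in(-1,1):
    q=P[k&(s*P[...,1]>1)]; z=q[:,2]; print(s,len(q),np.histogram(z,np.arange(-75,11,5))[0]); i=np.argsort(-z)[:40:5]; print(q[i].round(0).tolist())
w=camera("side"); L=(pts(w)-PR)@frame(PY)*1000; T=tool(); Q=(pts(w)-T[:3,3])@T[:3,:3]*1000; m=w["image"].max(-1)
k=(m<70)&(np.abs(Q[...,1])<60)&(np.abs(Q[...,0])<22)&(Q[...,2]>-60)&(Q[...,2]<10)&(L[...,2]>36)
for s in(-1,1):
    q=Q[k&(s*Q[...,1]>1)]; i=np.argsort(-q[:,2])[:16:3]; print("side",s,q[i].round(0).tolist())
E
python3 tip.py
```

```text
{'time': 3.6, 'width': 0.060014128361132416, 'grip_force': 0.0, 'ft_force': array([-0.59290908, -0.78049497,  0.72863519]), 'ee_pos': array([ 0.48677727, -0.15476395,  0.02611298])}
-1 985 [ 47 103 126 123 127 112 104 112 103  17   0   0   0   4   7   0   0]
[[-11.0, -15.0, -2.0], [-10.0, -11.0, -5.0], [-9.0, -10.0, -6.0], [10.0, -31.0, -29.0], [10.0, -30.0, -29.0], [10.0, -33.0, -30.0], [12.0, -36.0, -30.0], [10.0, -34.0, -31.0]]
1 996 [ 47 113 128 116 132 111 109 100 104  29   0   0   0   6   1   0   0]
[[-13.0, 2.0, -2.0], [-10.0, 21.0, -8.0], [12.0, 37.0, -28.0], [10.0, 34.0, -29.0], [8.0, 31.0, -29.0], [-3.0, 30.0, -30.0], [10.0, 34.0, -30.0], [12.0, 36.0, -30.0]]
side -1 [[-4.0, -31.0, -31.0], [-5.0, -30.0, -34.0], [9.0, -36.0, -34.0], [2.0, -29.0, -36.0], [9.0, -34.0, -38.0], [6.0, -30.0, -38.0]]
side 1 [[1.0, 39.0, -30.0], [-9.0, 39.0, -31.0], [6.0, 40.0, -35.0], [10.0, 36.0, -35.0], [5.0, 40.0, -36.0], [-8.0, 39.0, -37.0]]
```

Both views agree that the true tip is at tool z ≈ −29 mm and that the gap is centred. I slide 28 mm down along the tool and grip.

Emit:
jog_arm(
  plan=[
    [0, 0, 0, 0, 0, 14, 0.4],
    [0, 0, 0, 0, 0, 28, 0.4],
    [0, 0, 0, 0, 0, 28, 0.4],
    [0, 0, 0, 0, 0, 28, 0],
    [0, 0, 0, 0, 0, 28, 0],
    [0, 0, 0, 0, 0, 28, 0],
    [0, 0, 0, 0, 0, 28, 0],
  ],
  squeeze=12,
)

```text
time: 4.4
ee_pos: [0.5006, -0.1575, 0.0024]
eef_rot: [0.962, -0.087, 0.258, 0.024]
ft_force: [-2.2, 0.5, 3.5]
width: 0.048
grip_force: 11.9
```

```bash
python3 - <<'E'
from h import *
T=tool(); tip=T[:3,3]-.029*T[:3,2]; print((tip-PR)@frame(PY)*1000, T[:3,:3].T@frame(PY)[:,:2])
w=camera("wrist"); L=(pts(w,T@w["mount"])-PR)@frame(PY)*1000; h=cv2.cvtColor(w["image"],cv2.COLOR_RGB2HSV)
k=(h[...,0]<20)&(h[...,1]>90)&(h[...,2]>60)&(L[...,2]>26)&(L[...,2]<42)&(np.abs(L[...,1])<60); q=L[k]; print(cv2.minAreaRect(q[:,:2].astype(np.float32)),q.max(0))
E
```

```text
[-76.24385696   4.90169919  27.46357639] [[ 8.65345173e-01  5.45372916e-04]
 [-3.12583840e-04 -9.99998626e-01]
 [ 5.01176251e-01 -1.56535596e-03]]
((-38.89543533325195, 2.5269908905029297), (47.831974029541016, 92.01841735839844), 87.05035400390625) [ 7.12058197 27.85955119 35.63002246]
```

Emit:
jog_arm(
  plan=[
    [0.02, 0, -0.035, 4, 4, 2.5, 0],
    [0.02, 0, -0.035, 13, 4, 7.5, 0],
    [0.02, 0, -0.035, 22, 4, 12.5, 0],
    [0.02, 0, -0.035, 30, 4, 17.5, 0],
    [0.02, 0, -0.035, 39, 4, 22.5, 0],
    [0.02, 0, -0.035, 45, 4, 26, 0],
    [0.02, 0, -0.035, 47.5, 4, 27.5, 0],
    [0.02, 0, -0.035, 47.5, 4, 27.5, 0],
  ],
)

```text
time: 5.25
ee_pos: [0.5543, -0.1709, 0.0021]
eef_rot: [0.963, -0.067, 0.259, 0.019]
ft_force: [1.6, 0.6, 1.7]
width: 0.0478
grip_force: 11.9
```

```bash
cat > blk.py <<'E'
from h import *
s=status.read_state(); print(s["ft_force"],s["width"],s["time"])
T=tool(); tip=T[:3,3]-.029*T[:3,2]; print((tip-PR)@frame(PY)*1000)
w=camera("wrist"); L=(pts(w,T@w["mount"])-PR)@frame(PY)*1000; h=cv2.cvtColor(w["image"],cv2.COLOR_RGB2HSV)
k=(h[...,0]<20)&(h[...,1]>80)&(h[...,2]>50)&(L[...,2]>26)&(L[...,2]<42)&(np.abs(L[...,1])<60); q=L[k]; print(len(q),cv2.minAreaRect(q[:,:2].astype(np.float32)),q.min(0),q.max(0))
E
python3 blk.py
```

```text
[1.61464985 0.61489671 1.67581823] 0.047765434682386594 5.25
[-21.06473294   0.68639108  27.20770425]
9349 ((8.11260986328125, 0.2055835723876953), (76.41219329833984, 47.960086822509766), 0.15835905075073242) [-30.15627693 -23.87047037  30.68002123] [46.26944131 24.12170714 35.4403808 ]
```

Emit:
jog_arm(
  plan=[
    [0, 0, 0, 1.5, 0, 0.9, 0],
    [0, 0, 0, 3, 0, 1.7, 0],
    [0, 0, 0, 4.3, 0, 2.5, 0],
    [0, 0, 0, 5.2, 0, 3, 0],
    [0, 0, 0, 5.2, 0, 3, 0],
  ],
)

```text
time: 5.8
ee_pos: [0.5594, -0.1721, 0.002]
eef_rot: [0.964, -0.067, 0.258, 0.019]
ft_force: [-4.6, -0.3, 7.5]
width: 0.048
grip_force: 12.0
```

```bash
python3 blk.py
```

```text
[-4.61636798 -0.26674102  7.4900016 ] 0.04802315342884123 5.8
[-15.7473324    0.50828719  27.13506622]
8596 ((9.505365371704102, 0.0027217864990234375), (68.49344635009766, 48.00421905517578), 0.19329485297203064) [-24.81814958 -24.09017904  30.86893487] [43.6809541  23.9401313  35.75888443]
```

Emit:
jog_arm(
  plan=[
    [0, 0, 0, 1, 0, 0.6, 0],
    [0, 0, 0, 2, 0, 1.2, 0],
    [0, 0, 0, 2, 0, 1.2, 0],
  ],
)

```text
time: 6.15
ee_pos: [0.5602, -0.1723, 0.0009]
eef_rot: [0.964, -0.068, 0.257, 0.019]
ft_force: [-8.6, 1.9, 7.9]
width: 0.0482
grip_force: 12.1
```

```bash
python3 blk.py
```

```text
[-8.63159982  1.90567597  7.86288853] 0.048224378974933084 6.15
[-14.88418991   0.45310319  26.05782083]
8625 ((9.441343307495117, 0.22210311889648438), (66.53388214111328, 48.30229568481445), 0.2813872992992401) [-23.93587302 -23.96445769  30.71414977] [42.79945115 24.27518376 35.90089911]
```

Emit:
jog_arm(
  plan=[
    [0, 0, 0, -1, 0, -0.6, 0.1],
    [0, 0, 0, -1, 0, -0.6, 0.4],
    [0, 0, 0, -1, 0, -0.6, 0.4],
    [0, 0, 0, -1, 0, -0.6, 0.4],
    [0, 0, 0, -1, 0, -25, 0.4],
    [0, 0, 0, -1, 0, -60, 0.4],
    [0, 0, 0, -1, 0, -100, 0.4],
    [0, 0, 0, -1, 0, -100, 0.4],
  ],
)

```text
time: 7.0
ee_pos: [0.5114, -0.1653, 0.0888]
eef_rot: [0.963, -0.067, 0.259, 0.019]
ft_force: [0.1, -0.9, -0.7]
width: 0.0613
grip_force: 0.0
```

```bash
python3 blk.py; python3 - <<'E'
from h import *
c=camera("wrist"); cv2.imwrite("pics/w3.png",c["image"][100:320,120:400,::-1].repeat(2,0).repeat(2,1))
E
```

```text
[ 0.0867201  -0.88365754 -0.70203928] 0.0612889527544694 7.0
[-64.26622387  -1.47341868 113.92966123]
3668 ((9.380851745605469, 0.039730072021484375), (47.51982879638672, 72.52264404296875), 89.7931137084961) [-26.94790732 -23.64295638  27.41972524] [45.63116914 23.90000657 35.2966684 ]
```

View pics/w3.png

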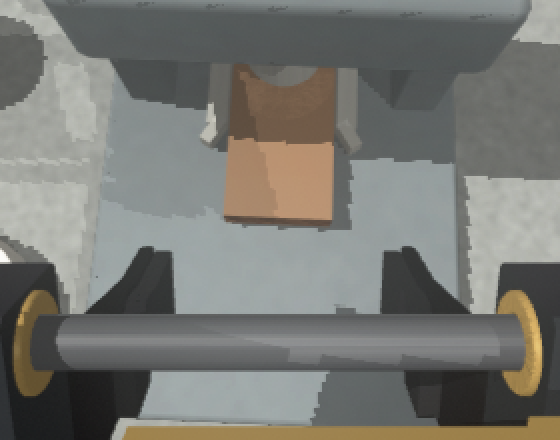

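The block is home: near edge at row ~220, straight between the guides, near end at press x −27. Next, a wrist view of the console.

```bash
cat >> h.py <<'E'
CY=np.radians(9.9); TI=np.radians(35); FOOT=np.array([.5557,.176,.080])
def cax(): return frame(CY)@np.array([-np.sin(TI),0,np.cos(TI)])
def knob(out,turn=0): # turn: rotation about tool z
    return FOOT+cax()*out/1000, ptool(CY,TI)@R.from_rotvec([0,0,turn]).as_matrix()
E
python3 - <<'E'
from h import *
print(rel(tool()[:3,3]+[0,0,.11],tool()[:3,:3])); print(rel(*knob(110)))
E
```

```text
(array([0., 0., 0.]), array([ 55.3,   0.5, -95.1]))
(array([ 0.1728,  0.0837, -0.2619]), array([ -15., -325., -103.]))
```

Emit:
jog_arm(
  plan=[
    [0, 0, 0, 20, 0, -45, 0.4],
    [0.05, 0.02, -0.06, 0, -45, -90, 0.4],
    [0.1, 0.05, -0.15, -8, -95, -103, 0.4],
    [0.1728, 0.0837, -0.2619, -15, -145, -103, 0.4],
    [0.1728, 0.0837, -0.2619, -15, -195, -103, 0.4],
    [0.1728, 0.0837, -0.2619, -15, -245, -103, 0.4],
    [0.1728, 0.0837, -0.2619, -15, -295, -103, 0.4],
    [0.1728, 0.0837, -0.2619, -15, -325, -103, 0.4],
    [0.1728, 0.0837, -0.2619, -15, -325, -103, 0.4],
    [0.1728, 0.0837, -0.2619, -15, -325, -103, 0.4],
  ],
)

```text
time: 8.1
ee_pos: [0.4931, 0.1701, 0.1693]
eef_rot: [0.95, 0.085, 0.299, -0.028]
ft_force: [0.6, -0.6, 0.8]
width: 0.0611
grip_force: 0.0
```

```bash
python3 - <<'E'
from h import *
T=tool(); print(rel(*knob(110))); c=camera("wrist"); np.savez("wk.npz",T=T,**c); cv2.imwrite("pics/w4.png",c["image"][:,:,::-1])
W=pts(c,T@c["mount"]); q=W.reshape(-1,3); 
F=np.stack([np.cross(frame(CY)[:,1],cax()),frame(CY)[:,1],cax()],1)
L=(q-FOOT)@F*1000; v=c["image"].reshape(-1,3).max(-1)
pan=(np.abs(L[:,2])<6)&(np.abs(L[:,0])<70)&(np.abs(L[:,1])<62); p=q[pan]
for _ in range(4):
    m=p.mean(0); n=np.linalg.svd(p-m,full_matrices=False)[2][2]; n*=np.sign(n[2]); p=q[pan][np.abs((q[pan]-m)@n)<.0025]
print("panel",len(p),n,np.degrees(np.arccos(n[2])),np.degrees(np.arctan2(-n[1],-n[0])),"offset mm",(m-FOOT)@n*1000)
r=cv2.minAreaRect((((p-FOOT)@F)[:,:2]*1000).astype(np.float32)); print("panel rect",r)
for a,b in((10,22),(38,50)):
    k=(v<70)&(L[:,2]>a)&(L[:,2]<b)&(np.hypot(L[:,0],L[:,1])<45); print(a,b,k.sum(),np.median(L[k],0),cv2.minAreaRect(L[k][:,:2].astype(np.float32)),np.percentile(L[k,2],[5,50,95]))
E
```

```text
(array([-0.0063,  0.0013,  0.0044]), array([ 0.1,  4.9, -0.9]))
panel 13403 [-0.5657519  -0.09842374  0.81868037] 35.04708864493758 9.86896286854642 offset mm 2.4349611160200326
panel rect ((0.014404296875, -0.00939178466796875), (139.9730682373047, 123.97737121582031), 0.010048468597233295)
10 22 1057 [-4.22269235 -2.7141322  20.37286246] ((-6.987368583679199, 1.6634769439697266), (48.11391067504883, 49.11493682861328), 72.13554382324219) [19.18080364 20.37286246 21.47391873]
38 50 837 [-5.54666102  2.01887366 46.13095103] ((-6.913479804992676, 1.6436882019042969), (45.5943489074707, 14.202892303466797), 33.15286636352539) [41.88814586 46.13095103 47.37424613]
```

View pics/w4.png

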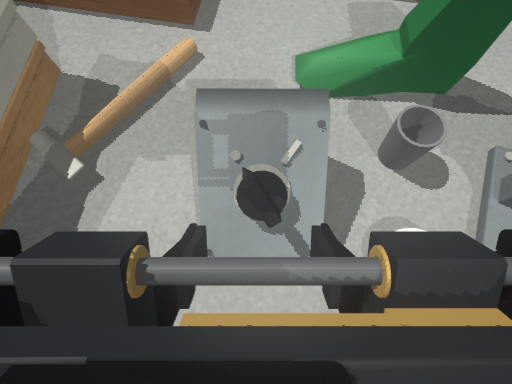

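The knob is at (262,195), pointing at the stud (235,155). The ridge is at (292,152). Both flange and bar are centred at (−7.0, 1.65) relative to my estimate, and I correct for that.

```bash
cat >> h.py <<'E'
_F=np.stack([np.cross(frame(CY)[:,1],cax()),frame(CY)[:,1],cax()],1)
FOOT=FOOT+_F@np.array([-7,1.65,2.4])/1000
E
python3 - <<'E'
from h import *
print(FOOT)
for o in(110,50,-8): print(o,rel(*knob(o,-.59)))
E
```

```text
[0.54841155 0.1764029  0.07795093]
110 (array([-0.0053,  0.0008, -0.5881]), array([-6.1,  0.5, -3.3]))
50 (array([-0.0053,  0.0008, -0.5881]), array([-6. ,  0.8, 56.7]))
-8 (array([-0.0053,  0.0008, -0.5881]), array([ -5.8,   1.1, 114.7]))
```

Emit:
jog_arm(
  plan=[
    [0, 0, -0.14, -6, 0.5, -3, 0],
    [0, 0, -0.28, -6, 0.5, -3, 0],
    [-0.0053, 0.0008, -0.42, -6, 0.6, 10, 0],
    [-0.0053, 0.0008, -0.56, -6, 0.7, 30, 0],
    [-0.0053, 0.0008, -0.588, -6, 0.8, 56, 0],
    [-0.0053, 0.0008, -0.588, -6, 0.9, 80, 0],
    [-0.0053, 0.0008, -0.588, -6, 1, 100, 0],
    [-0.0053, 0.0008, -0.588, -5.8, 1.1, 112, 0],
    [-0.0053, 0.0008, -0.588, -5.8, 1.1, 112, 0],
  ],
)

```text
time: 9.05
ee_pos: [0.5418, 0.1677, 0.0746]
eef_rot: [0.889, 0.354, 0.284, 0.065]
ft_force: [-0.1, 0.4, -0.9]
width: 0.0436
grip_force: 0.0
```

```bash
python3 - <<'E'
from h import *
s=status.read_state(); print(s["width"],s["ft_force"],rel(*knob(-8,-.59)))
c=camera("wrist"); P=pts(c,c["mount"])*1000; v=c["image"].max(-1)
W=(pts(c,tool()@c["mount"])-FOOT)@_F*1000 if 0 else None
k=(v<70)&(np.abs(P[...,1])<12)&(P[...,2]>-60)&(P[...,2]<-30)&(np.abs(P[...,0])<32); q=P[k]
print(len(q),q.min(0) if len(q) else 0,q.max(0) if len(q) else 0,np.median(q,0) if len(q) else 0)
E
```

```text
0.04357047405505869 [-0.08661902  0.37145178 -0.86523638] (array([-0.0025,  0.0232, -0.0024]), array([11.4, -1.4,  9.6]))
1631 [ -4.03663973  -8.79901845 -44.82578676] [ 31.97041431   5.41353364 -34.89055353] [ 15.3665851   -1.58111779 -42.40524514]
```

Emit:
jog_arm(
  plan=[
    [0, 0, 0, 0, 0, 0, 0],
    [0, 0, 0, 0, 0, 0, 0],
  ],
)

```text
time: 9.3
ee_pos: [0.5409, 0.1698, 0.0753]
eef_rot: [0.889, 0.354, 0.283, 0.064]
ft_force: [0.5, 0.2, 0.0]
width: 0.0436
grip_force: 0.0
```

```bash
python3 - <<'E'
from h import *
s=status.read_state(); print(s["joint_positions"].round(3),rel(*knob(-8,-.59)))
E
```

```text
[ 0.893  0.025 -1.371  2.261  0.583  0.363 -1.778] (array([-0.0047,  0.0226, -0.0012]), array([10.2,  0.4, 10.5]))
```

The arm's elbow has drifted to awkward joint values (j3 −1.37, j6 0.36). I back off along the axis and try a quick kinematic fit, so I can choose an unwinding move.

Emit:
jog_arm(
  plan=[
    [0, 0, 0, 0, 0, -45, 0],
    [0, 0, 0, 0, 0, -90, 0],
    [0, 0, 0, 0, 0, -130, 0],
    [0, 0, 0, 0, 0, -130, 0],
  ],
)

```text
time: 9.7
ee_pos: [0.4903, 0.1496, 0.1379]
eef_rot: [0.89, 0.353, 0.278, 0.071]
ft_force: [0.2, -0.5, -0.8]
width: 0.0439
grip_force: 0.0
```

```bash
cat > kin.py <<'E'
from h import *
import itertools, json
from scipy.optimize import least_squares
s=status.read_state()
S=[([1.20737646,.33282243,-.06470365,1.46083609,.02158791,1.3498653,-.08852465],[.20879407,-.58870732,.19233507],[.985515574,.169583818,-.000124681,-.000605487]),
 ([ .893,.025,-1.371,2.261,.583,.363,-1.778],[.5409,.1698,.0753],[.889,.354,.283,.064]),
 (list(s["joint_positions"]),list(s["ee_pos"]),list(s["eef_rot"]))]
print(np.round(s["joint_positions"],3))
ax="zyzyzyz"
def rots(q,sg,y0): # cumulative
    r=R.from_euler("z",y0); out=[]
    for a,x,g in zip(ax,q,sg): r=r*R.from_euler(a,g*x); out.append(r)
    return out
best=[]
for sg in itertools.product([1,-1],repeat=7):
    if sg[1]<0: continue
    for y0 in(0,np.pi/2,np.pi,-np.pi/2):
        for y7 in(0,np.pi/2,np.pi,-np.pi/2):
            e=sum((rots(q,sg,y0)[-1]*R.from_euler("z",y7)*R.from_quat(r).inv()).magnitude() for q,p,r in S)
            best.append((e,sg,y0,y7))
best.sort(key=lambda b:b[0]); print(best[:4])
e,sg,y0,y7=best[0]
A=[];B=[]
for q,p,r in S:
    c=rots(q,sg,y0); Rm=R.from_quat(r).as_matrix(); X=lambda k,i:c[k].as_matrix()[:,i]
    A.append(np.stack([np.array([0,0,1.]),X(1,2),X(2,0),X(3,0),X(4,2),X(5,0),X(6,2)],1)); B.append(p)
x,res,rk,sv=np.linalg.lstsq(np.vstack(A),np.hstack(B),rcond=None); print(x.round(4),rk,(np.vstack(A)@x-np.hstack(B)).round(4),sv.round(2))
json.dump(dict(sg=sg,y0=y0,y7=y7,x=list(x)),open("kin.json","w"))
E
python3 kin.py
```

```text
[ 0.474 -0.357 -0.866  2.313 -0.211  0.507 -1.098]
[(0.0013537277530553497, (-1, 1, -1, 1, -1, 1, -1), 0, 1.5707963267948966), (0.9998363741192032, (-1, 1, 1, 1, 1, 1, 1), 1.5707963267948966, 3.141592653589793), (1.2686416029811154, (1, 1, 1, 1, 1, 1, 1), 0, 3.141592653589793), (1.4303779386763196, (-1, 1, -1, -1, -1, -1, -1), 3.141592653589793, -1.5707963267948966)]
[ 0.4246  0.4878 -0.0018  0.1183  0.5373  0.0321  0.4596] 7 [ 0.0432  0.0193  0.0005 -0.0027 -0.0014  0.0078  0.0022  0.0067 -0.0083] [3.38 2.92 0.69 0.57 0.37 0.21 0.09]
```

Emit:
jog_arm(
  plan=[
    [0, 0, 0, 0, 0, 0, 0],
    [0, 0, 0, 0, 0, 0, 0],
  ],
)

```text
time: 9.9
ee_pos: [0.4914, 0.1505, 0.1384]
eef_rot: [0.889, 0.355, 0.279, 0.072]
ft_force: [0.8, 0.6, -1.6]
width: 0.0436
grip_force: 0.0
```

```bash
cat > sm.py <<'E'
from h import *
import json,os
S=json.load(open("S.json")) if os.path.exists("S.json") else [[[1.20737646,.33282243,-.06470365,1.46083609,.02158791,1.3498653,-.08852465],[.20879407,-.58870732,.19233507]],[[ .893,.025,-1.371,2.261,.583,.363,-1.778],[.5409,.1698,.0753]],[[0.474,-0.357,-0.866,2.313,-0.211,0.507,-1.098],[0.4903,0.1496,0.1379]]]
s=status.read_state(); S.append([list(s["joint_positions"]),list(s["ee_pos"])]); json.dump(S,open("S.json","w"))
print(s["joint_positions"].round(3),s["joint_vel"].round(2)); 
for o in(110,21,-8): print(o,rel(*knob(o,-.59)))
E
python3 sm.py
```

```text
[ 0.475 -0.355 -0.871  2.311 -0.2    0.505 -1.107] [ 0.07  0.06 -0.06  0.01  0.04 -0.   -0.03]
110 (array([0.0068, 0.0366, 0.0043]), array([ 20.3,  -4.4, -26.5]))
21 (array([0.0068, 0.0366, 0.0043]), array([23.5, -5. , 62.4]))
-8 (array([0.0068, 0.0366, 0.0043]), array([24.6, -5.2, 91.4]))
```

```bash
python3 - <<'E'
from h import *
def polar(az,r,z): a=np.radians(az); return np.array([r*np.cos(a),r*np.sin(a),z]),ptool(a,0)
T=tool()
for p in(polar(17,.5,.33),polar(-60,.5,.33)): print(rel(*p))
E
```

```text
(array([ 0.2309, -0.5429,  0.4488]), array([  74.5,   58. , -167.3]))
(array([-0.1786, -0.646 ,  1.7481]), array([-449.5,  350.7, -332.3]))
```

Emit:
jog_arm(
  plan=[
    [0.07, -0.18, 0.15, 25, 20, -55, 0],
    [0.15, -0.36, 0.3, 50, 40, -110, 0],
    [0.2309, -0.5429, 0.4488, 74.5, 58, -167, 0],
    [0.2309, -0.5429, 0.4488, 74.5, 58, -167, 0],
    [0.2309, -0.5429, 0.4488, 74.5, 58, -167, 0],
  ],
)

```text
time: 10.4
ee_pos: [0.4805, 0.1454, 0.332]
eef_rot: [0.986, 0.165, 0.025, 0.005]
ft_force: [0.8, 3.1, -0.2]
width: 0.0436
grip_force: 0.0
```

```bash
cat >> sm.py <<'E'
def polar(az,r,z): a=np.radians(az); return np.array([r*np.cos(a),r*np.sin(a),z]),ptool(a,0)
for p in((-22,.5,.33),(-60,.5,.33),(-60,.75,.33),(-22,.75,.33),(17,.75,.33)): print(p,*rel(*polar(*p)))
E
python3 sm.py
```

```text
[ 0.671  0.048 -1.09   1.533  0.065  1.54  -1.657] [-0.11  1.61 -0.79 -1.12  0.99  1.41 -1.7 ]
110 (array([-0.1962,  0.5294, -0.4167]), array([  4.1, -20.3, 164. ]))
21 (array([-0.1962,  0.5294, -0.4167]), array([ 50.9, -13.6, 239.4]))
-8 (array([-0.1962,  0.5294, -0.4167]), array([ 66.2, -11.5, 263.9]))
(-22, 0.5, 0.33) [ 0.001  -0.0529  0.715 ] [-124.3  309.1    1.9]
(-60, 0.5, 0.33) [-0.0172 -0.0534  1.3781] [-405.9  472.1   -8.6]
(-60, 0.75, 0.33) [-0.0172 -0.0534  1.3781] [-358.3  717.5   -1.6]
(-22, 0.75, 0.33) [ 0.001  -0.0529  0.715 ] [ 64.2 472.9  14.1]
(17, 0.75, 0.33) [ 0.0182 -0.0485  0.0345] [247.5   7.   14.1]
```

Emit:
jog_arm(
  plan=[
    [0, -0.05, 0.14, -10, 60, 2, 0],
    [0, -0.05, 0.28, -25, 120, 2, 0],
    [0, -0.05, 0.42, -50, 185, 2, 0],
    [0, -0.05, 0.57, -85, 250, 2, 0],
    [0, -0.05, 0.715, -124, 309, 2, 0],
    [-0.005, -0.05, 0.86, -175, 350, 0, 0],
    [-0.01, -0.05, 1, -235, 390, -2, 0],
    [-0.01, -0.05, 1.13, -295, 420, -5, 0],
    [-0.015, -0.05, 1.26, -350, 448, -7, 0],
    [-0.017, -0.053, 1.378, -406, 472, -8.6, 0],
    [-0.017, -0.053, 1.378, -406, 472, -8.6, 0],
    [-0.017, -0.053, 1.378, -406, 472, -8.6, 0],
  ],
)

```text
time: 11.6
ee_pos: [0.285, -0.3929, 0.3256]
eef_rot: [0.867, -0.498, -0.001, 0.001]
ft_force: [1.1, -0.9, 0.1]
width: 0.0437
grip_force: 0.0
```

```bash
python3 sm.py
```

```text
[ 1.314  0.008 -0.465  1.563  0.005  1.572 -1.764] [ 0.44  0.22  0.48 -0.2   0.1  -0.    0.93]
110 (array([ 0.2158,  0.6675, -1.7413]), array([-380.7, -455.7,  157. ]))
21 (array([ 0.2158,  0.6675, -1.7413]), array([-362.9, -503.7,  229.8]))
-8 (array([ 0.2158,  0.6675, -1.7413]), array([-357. , -519.3,  253.6]))
(-22, 0.5, 0.33) [ 0.0014  0.0009 -0.6581] [ -87.5 -257.9   -4.7]
(-60, 0.5, 0.33) [0.0016 0.0004 0.0051] [16.9 50.4 -4.3]
(-60, 0.75, 0.33) [0.0016 0.0004 0.0051] [266.9  51.7  -4.4]
(-22, 0.75, 0.33) [ 0.0014  0.0009 -0.6581] [ 110.3 -410.8   -5.1]
(17, 0.75, 0.33) [ 1.0000e-03  1.4000e-03 -1.3388e+00] [-310.6 -682.    -5.3]
```

Emit:
jog_arm(
  plan=[
    [0, 0, 0, 60, 30, -4, 0],
    [0, 0, 0, 120, 50, -4, 0],
    [0, 0, 0, 180, 52, -4, 0],
    [0, 0, 0, 240, 52, -4, 0],
    [0, 0, 0, 267, 52, -4, 0],
    [0, 0, -0.07, 250, 0, -4, 0],
    [0, 0, -0.14, 235, -50, -4, 0],
    [0, 0, -0.21, 220, -100, -4, 0],
    [0, 0, -0.28, 205, -145, -4, 0],
    [0, 0, -0.35, 190, -190, -4, 0],
    [0, 0, -0.42, 170, -240, -4, 0],
    [0, 0, -0.5, 155, -290, -4, 0],
  ],
)

```text
time: 12.8
ee_pos: [0.6111, -0.3832, 0.3287]
eef_rot: [0.964, -0.266, -0.001, -0.0]
ft_force: [0.2, 0.0, -0.0]
width: 0.0437
grip_force: 0.0
```

```bash
python3 sm.py
```

```text
[ 0.768  0.602 -0.546  0.849  0.303  1.755 -1.75 ] [-0.71  0.25 -0.17 -0.34  0.21  0.13  0.09]
110 (array([ 0.0386,  0.6553, -1.2593]), array([-388.6, -406.7,  161.5]))
21 (array([ 0.0386,  0.6553, -1.2593]), array([-349.8, -440. ,  234.3]))
-8 (array([ 0.0386,  0.6553, -1.2593]), array([-337.2, -450.9,  258.1]))
(-22, 0.5, 0.33) [-0.0004  0.0019 -0.1554] [-227.1  -92.3   -0.8]
(-60, 0.5, 0.33) [2.000e-04 1.900e-03 5.078e-01] [-284.2  228.2   -0.8]
(-60, 0.75, 0.33) [2.000e-04 1.900e-03 5.078e-01] [-65.8 349.8  -1.2]
(-22, 0.75, 0.33) [-0.0004  0.0019 -0.1554] [  19.9 -131.    -1.3]
(17, 0.75, 0.33) [-0.001   0.0017 -0.8361] [-218.3 -571.4   -0.7]
```

Emit:
jog_arm(
  plan=[
    [0, 0, -0.07, 7, -44, -1, 0],
    [0, 0, -0.14, 13, -88, -1, 0],
    [0, 0, -0.21, 13, -133, -1, 0],
    [0, 0, -0.28, 0, -178, -1, 0],
    [0, 0, -0.35, -20, -220, -1, 0],
    [0, 0, -0.42, -40, -265, -1, 0],
    [0, 0, -0.49, -60, -310, -1, 0],
    [0, 0, -0.56, -85, -355, -1, 0],
    [0, 0, -0.63, -110, -400, -1, 0],
    [0, 0, -0.7, -140, -445, -1, 0],
    [0, 0, -0.77, -175, -500, -1, 0],
    [0, 0, -0.836, -218, -571, -1, 0],
  ],
)

```text
time: 14.0
ee_pos: [0.7186, 0.1632, 0.3281]
eef_rot: [0.989, 0.148, -0.002, -0.001]
ft_force: [0.9, -1.0, 0.3]
width: 0.0433
grip_force: 0.0
```

```bash
python3 sm.py; cat > fit.py <<'E'
from h import *
import json
from scipy.optimize import least_squares
S=json.load(open("S.json")); sg=[-1,1,-1,1,-1,1,-1]
def feats(q):
    r=R.identity(); out=[np.array([[0],[0],[1.]])]
    for a,x,g in zip("zyzyzyz",q,sg): r=r*R.from_euler(a,g*x); out.append(r.as_matrix())
    return np.hstack([out[0],out[1][:,:2],out[2][:,[0,2]],out[3][:,:2],out[4][:,[0,2]],out[5][:,:2],out[6][:,[0,2]],])
A=np.vstack([feats(q) for q,p in S]); b=np.hstack([p for q,p in S])
x=np.linalg.lstsq(np.vstack([A,2e-3*np.eye(A.shape[1])]),np.hstack([b,np.zeros(A.shape[1])]),rcond=None)[0]
print(x.round(3),np.abs(A@x-b).reshape(-1,3).max(1).round(4))
E
python3 fit.py
```

```text
[ 0.036  0.683 -0.734  0.77   0.446  1.807 -1.738] [-0.81  0.28 -0.07 -0.43  0.22  0.17  0.01]
110 (array([-0.2184,  0.5807, -0.4521]), array([-220.9,  -69.7,  161.1]))
21 (array([-0.2184,  0.5807, -0.4521]), array([-170. ,  -63.3,  233.8]))
-8 (array([-0.2184,  0.5807, -0.4521]), array([-153.4,  -61.2,  257.5]))
(-22, 0.5, 0.33) [-0.001   0.0045  0.6803] [-346.3  260.7   -1.2]
(-60, 0.5, 0.33) [6.0000e-04 4.9000e-03 1.3436e+00] [-6.223e+02  4.334e+02 -5.000e-01]
(-60, 0.75, 0.33) [6.0000e-04 4.9000e-03 1.3436e+00] [-566.   676.9   -1.3]
(-22, 0.75, 0.33) [-0.001   0.0045  0.6803] [-152.   418.    -2.3]
(17, 0.75, 0.33) [-0.0024  0.0039 -0.0003] [ 15.  -54.   -1.8]
[ 0.258 -0.    -0.022  0.     0.448 -0.    -0.024  0.     0.49  -0.
  0.    -0.     0.381] [0.     0.     0.0001 0.0001 0.     0.     0.     0.    ]
```

The model fits to 0.1 mm, so I simulate the approach and the knob turn with a min-norm IK from the present joints.

```bash
cat >> fit.py <<'E'
LO=np.array([-2.6,-.5,-1.47,.16,-1.27,.06,-2.6]); HI=np.array([2.6,2.12,1.34,2.42,4.41,2.06,2.6])
def fk(q):
    r=R.identity()
    for a,v,g in zip("zyzyzyz",q,sg): r=r*R.from_euler(a,g*v)
    return feats(q)@x, (r*R.from_euler("z",np.pi/2))
def go(q,p,Rm,n=30):
    p0,r0=fk(q); r1=R.from_matrix(Rm); d=(r0.inv()*r1).as_rotvec(); mx=q.copy()
    for i in range(1,n+1):
        pt=p0+(p-p0)*i/n; rt=r0*R.from_rotvec(d*i/n)
        for _ in range(3):
            pc,rc=fk(q); e=np.r_[pt-pc,(rt*rc.inv()).as_rotvec()]
            J=np.zeros((6,7))
            for k in range(7):
                h=q.copy(); h[k]+=1e-5; ph,rh=fk(h); J[:,k]=np.r_[(ph-pc),(rh*rc.inv()).as_rotvec()]/1e-5
            q=q+np.linalg.pinv(J,rcond=1e-3)@e
    return q,np.linalg.norm(e)
def ok(q): return np.minimum(q-LO,HI-q).min()
E
cat > sim.py <<'E'
from fit import *
q0=np.array(status.read_state()["joint_positions"])
p,Rm=fk(q0); print(np.abs(p-tool()[:3,3]).max(), (R.from_matrix(tool()[:3,:3])*Rm.inv()).magnitude())
def show(n,q): print(n,q[0].round(2),"err %.4f margin %.3f"%(q[1],ok(q[0])))
def hover(t,tilt,out):
    p,_=knob(out); return p,ptool(CY,tilt)@R.from_rotvec([0,0,t]).as_matrix()
for nm,half in(("std",0),("half",np.pi)):
    q=go(q0,*hover(half-.59 if not half else half-.59-2*np.pi*0,np.radians(20),75),n=60); show(nm+" hover20",q)
    q=go(q[0],*hover(half-.59,TI,50)); show("  out50",q)
    q=go(q[0],*hover(half-.59,TI,-9)); show("  out-9",q)
    q=go(q[0],*hover(half-.59,TI,-18)); show("  press",q)
    q=go(q[0],*hover(half+.02,TI,-18)); show("  turn half",q)
    q=go(q[0],*hover(half+.62,TI,-18)); show("  turn full",q)
    q=go(q[0],*hover(half+.62,TI,-8)); show("  up",q)
    q=go(q[0],*hover(half+.62,TI,50)); show("  out",q)
E
python3 sim.py
```

```text
[ 0.258 -0.    -0.022  0.     0.448 -0.    -0.024  0.     0.49  -0.
  0.    -0.     0.381] [0.     0.     0.0001 0.0001 0.     0.     0.     0.    ]
3.5811829187770705e-05 5.448965359668261e-16
std hover20 [ 0.51 -0.08 -0.94  2.06  0.04  0.79 -1.26] err 0.0000 margin 0.361
  out50 [ 0.51 -0.21 -0.95  2.29  0.01  0.39 -1.3 ] err 0.0000 margin 0.131
  out-9 [ 0.71  0.09 -1.21  2.25  0.79  0.36 -1.97] err 0.0000 margin 0.165
  press [ 0.65  0.13 -1.17  2.25  0.9   0.38 -2.06] err 0.0000 margin 0.170
  turn half [ 0.57  0.11 -1.09  2.25  0.86  0.36 -2.64] err 0.0000 margin -0.044
  turn full [ 0.5   0.1  -1.02  2.25  0.83  0.35 -3.23] err 0.0000 margin -0.626
  up [ 0.54  0.05 -1.04  2.26  0.72  0.35 -3.13] err 0.0000 margin -0.528
  out [ 0.42 -0.2  -0.88  2.29  0.08  0.39 -2.58] err 0.0000 margin 0.024
half hover20 [ 0.26 -0.07 -0.71  2.07  0.06  0.79 -4.44] err 0.0000 margin -1.837
  out50 [ 0.29 -0.18 -0.76  2.3   0.16  0.4  -4.58] err 0.0000 margin -1.983
  out-9 [ 0.38  0.04 -0.89  2.26  0.7   0.34 -5.05] err 0.0000 margin -2.448
  press [ 0.36  0.08 -0.87  2.26  0.79  0.34 -5.13] err 0.0000 margin -2.527
  turn half [ 0.31  0.07 -0.82  2.26  0.78  0.34 -5.73] err 0.0000 margin -3.129
  turn full [ 0.27  0.06 -0.78  2.26  0.77  0.33 -6.32] err 0.0000 margin -3.723
  up [ 0.29  0.03 -0.79  2.27  0.67  0.34 -6.24] err 0.0000 margin -3.641
  out [ 0.22 -0.18 -0.7   2.3   0.2   0.41 -5.83] err 0.0000 margin -3.228
```

```bash
cat > sim2.py <<'E'
from fit import *
q0=np.array(status.read_state()["joint_positions"])
def show(n,q): print(n,q[0].round(2),"err %.4f margin %.3f"%(q[1],ok(q[0])))
def hover(t,tilt,out):
    p,_=knob(out); return p,ptool(CY,tilt)@R.from_rotvec([0,0,t]).as_matrix()
def polar(az,r,z,t=0): a=np.radians(az); return np.array([r*np.cos(a),r*np.sin(a),z]),ptool(a,0)@R.from_rotvec([0,0,t]).as_matrix()
def task(q,H):
    for nm,t,ti,o in(("hover",-.59,20,75),("out50",-.59,35,50),("out-9",-.59,35,-9),("press",-.59,35,-18),("mid",0.02,35,-18),("full",.62,35,-18),("up",.62,35,-8),("out",.62,35,50)):
        q,e=go(q,*hover(H+t,np.radians(ti),o),n=40); show("  "+nm,(q,e))
q,e=go(q0,*polar(15,.74,.33,-1.8)); q,e=go(q,*polar(15,.74,.33,-3.6)); show("spun",(q,e))
print("A"); task(q,-np.pi)
for a,r in((15,.45),(-20,.42),(-50,.42),(-50,.78),(-20,.78),(15,.78)): q,e=go(q,*polar(a,r,.33,-3.6)); show(str((a,r)),(q,e))
print("B"); task(q,-np.pi)
E
python3 sim2.py
```

```text
[ 0.258 -0.    -0.022  0.     0.448 -0.    -0.024  0.     0.49  -0.
  0.    -0.     0.381] [0.     0.     0.0001 0.0001 0.     0.     0.     0.    ]
spun [ 0.12  0.81 -1.19  0.74  0.79  1.9   1.69] err 0.0000 margin 0.158
A
  hover [ 1.18  0.41 -1.83  2.05  0.67  0.96  1.4 ] err 0.0000 margin -0.358
  out50 [ 1.46  0.35 -2.05  2.28  0.97  0.64  1.11] err 0.0000 margin -0.583
  out-9 [ 0.91  0.18 -1.44  2.25  0.96  0.43  1.05] err 0.0000 margin 0.028
  press [ 0.83  0.21 -1.37  2.25  1.04  0.44  0.99] err 0.0000 margin 0.105
  mid [ 0.74  0.16 -1.26  2.25  0.96  0.4   0.43] err 0.0000 margin 0.172
  full [ 0.65  0.13 -1.17  2.25  0.9   0.38 -0.13] err 0.0000 margin 0.171
  up [ 0.71  0.08 -1.22  2.26  0.78  0.36 -0.03] err 0.0000 margin 0.165
  out [ 0.53 -0.22 -0.97  2.29 -0.01  0.39  0.64] err 0.0000 margin 0.132
(15, 0.45) [ 1.24  0.37 -1.9   1.6   0.35  1.66  1.64] err 0.0000 margin -0.433
(-20, 0.42) [ 1.82  0.58 -2.07  1.66  0.51  1.76  1.45] err 0.0000 margin -0.601
(-50, 0.42) [ 2.22  0.71 -2.11  1.67  0.62  1.83  1.33] err 0.0000 margin -0.636
(-50, 0.78) [ 1.15  0.94 -1.36  0.52  1.06  2.01  1.74] err 0.0000 margin 0.051
(-20, 0.78) [ 0.62  0.95 -1.38  0.52  1.08  2.01  1.73] err 0.0000 margin 0.045
(15, 0.78) [ 0.02  0.95 -1.4   0.52  1.11  2.02  1.73] err 0.0000 margin 0.039
B
  hover [ 0.99  0.83 -1.91  2.05  1.08  1.29  1.13] err 0.0000 margin -0.438
  out50 [ 1.12  0.8  -1.95  2.28  1.36  1.06  0.9 ] err 0.0000 margin -0.480
  out-9 [ 0.98  0.8  -1.73  2.25  1.49  0.97  0.83] err 0.0000 margin -0.260
  press [ 0.95  0.8  -1.7   2.24  1.51  0.96  0.81] err 0.0000 margin -0.228
  mid [ 0.95  0.8  -1.7   2.24  1.51  0.96  0.2 ] err 0.0000 margin -0.229
  full [ 0.95  0.8  -1.7   2.24  1.51  0.97 -0.4 ] err 0.0000 margin -0.229
  up [ 0.98  0.8  -1.74  2.25  1.49  0.98 -0.38] err 0.0000 margin -0.265
  out [ 1.12  0.81 -1.95  2.28  1.36  1.06 -0.31] err 0.0000 margin -0.480
```

```bash
cat > srch.py <<'E'
from fit import *
import time, sys
S=json.load(open("S.json"))
def polar(az,r,z,t=0,ti=0): a=np.radians(az); return np.array([r*np.cos(a),r*np.sin(a),z]),ptool(a,ti)@R.from_rotvec([0,0,t]).as_matrix()
def hover(t,tilt,out):
    p,_=knob(out); return p,ptool(CY,tilt)@R.from_rotvec([0,0,t]).as_matrix()
# check the model of the controller
for i in range(len(S)-2,len(S)-1):
    q=np.array(S[i][0]); p,r=fk(np.array(S[i+1][0])); print("check",go(q,p,r.as_matrix())[0].round(2),np.round(S[i+1][0],2))
q0=np.array(status.read_state()["joint_positions"])
def lim(q): 
    m=np.minimum(q-LO,HI-q); return m.min()
def task(q,H):
    m=9
    for t,ti,o in((-.59,20,75),(-.59,35,45),(-.59,35,-9),(-.59,35,-18),(0.02,35,-18),(.62,35,-18),(.62,35,50)):
        q,e=go(q,*hover(H+t,np.radians(ti),o),n=8); m=min(m,lim(q) if e<.01 else -9)
        if m<.02: return m
    return m
rng=np.random.default_rng(int(sys.argv[1])); best=-9; t0=time.time()
while time.time()-t0<170:
    q=q0.copy(); seq=[]; m=9; k=rng.integers(1,4); az,r,t=15,.74,0
    for _ in range(k):
        w=(int(rng.integers(-60,35)),round(rng.uniform(.42,.78),2),round(rng.uniform(.33,.45),2),round(np.clip(t+rng.uniform(-1.5,1.5),-3.5,2),1),round(rng.uniform(-.3,.7),1)); t=w[3]
        q,e=go(q,*polar(*w),n=10); m=min(m,lim(q) if e<.01 else -9); seq.append(w)
        if m<.12: break
    if m<.12: continue
    H=0 if t>-1.6 else -np.pi
    s=min(m,task(q,H))
    if s>best: best=s; print(round(s,3),H,seq,q.round(2),flush=True)
E
for i in 1 2 3 4; do python3 srch.py $i > o$i & done; wait; head -2 o1|tail -1; tail -qn 2 o?; nproc
```

```text
0.    -0.     0.381] [0.     0.     0.0001 0.0001 0.     0.     0.     0.    ]
check [ 0.05  0.69 -0.76  0.77  0.46  1.81 -1.74] [ 0.04  0.68 -0.73  0.77  0.45  1.81 -1.74]
this script no longer has the robot
check [ 0.05  0.69 -0.76  0.77  0.46  1.81 -1.74] [ 0.04  0.68 -0.73  0.77  0.45  1.81 -1.74]
this script no longer has the robot
0.129 -3.141592653589793 [(25, 0.77, 0.35, np.float64(-1.2), 0.6), (23, 0.56, 0.36, np.float64(-1.6), 0.4)] [ 0.77 -0.27 -1.01  1.69 -0.3   1.21  0.2 ]
0.131 -3.141592653589793 [(17, 0.58, 0.38, np.float64(0.2), -0.0), (-50, 0.5, 0.4, np.float64(-0.8), 0.3), (24, 0.74, 0.44, np.float64(-1.9), 0.3)] [-0.    0.45 -0.83  0.93  0.42  1.59  0.08]
check [ 0.05  0.69 -0.76  0.77  0.46  1.81 -1.74] [ 0.04  0.68 -0.73  0.77  0.45  1.81 -1.74]
this script no longer has the robot
4Exception ignored in: <_io.TextIOWrapper mode='rw' encoding='UTF-8'>
Traceback (most recent call last):
BrokenPipeError: [Errno 32] Broken pipe
Exception ignored in: <_io.TextIOWrapper mode='rw' encoding='UTF-8'>
Traceback (most recent call last):
BrokenPipeError: [Errno 32] Broken pipe
Exception ignored in: <_io.TextIOWrapper mode='rw' encoding='UTF-8'>
Traceback (most recent call last):
BrokenPipeError: [Errno 32] Broken pipe
```

The min-norm model matches the controller. I use the two-waypoint re-posturing it found: a half-turned grasp that keeps j7 and j3 well in range.

```bash
cat > nxt.py <<'E'
from fit import *
def polar(az,r,z,t=0,ti=0): a=np.radians(az); return np.array([r*np.cos(a),r*np.sin(a),z]),ptool(a,ti)@R.from_rotvec([0,0,t]).as_matrix()
def hover(t,tilt,out):
    p,_=knob(out); return p,ptool(CY,tilt)@R.from_rotvec([0,0,t-np.pi]).as_matrix()
W=[polar(25,.77,.35,-1.2,.6),polar(23,.56,.36,-1.6,.4),hover(-.59,np.radians(20),75),hover(-.59,TI,25),hover(-.59,TI,-9),hover(-.59,TI,-18),hover(.01,TI,-18),hover(.61,TI,-18),hover(.61,TI,-8),hover(.61,TI,25),hover(.61,np.radians(20),75)]
def plan(i0,n=9):
    s=status.read_state(); q=np.array(s["joint_positions"]); print(q.round(2),"t",round(s["time"],2)); 
    for i in range(i0,min(len(W),i0+n)):
        if i<i0+2: print(i,"rel",*rel(*W[i]))
        q,e=go(q,*W[i]); print(i,q.round(2),"e %.4f m %.3f"%(e,ok(q)))
if __name__=="__main__":
    import sys; plan(int(sys.argv[1]),int(sys.argv[2]))
E
python3 nxt.py 0 11|tail -n +3
```

```text
[ 0.04  0.68 -0.73  0.77  0.45  1.81 -1.74] t 14.0
0 rel [-0.3312  0.5592 -1.2974] [  27.4 -161.3  -21.6]
0 [ 0.37  0.31 -1.1   1.46  0.47  0.97 -0.71] e 0.0000 m 0.366
1 rel [-0.3125  0.3326 -1.6799] [-178.2 -112.6  -30.9]
1 [ 0.73 -0.26 -0.99  1.69 -0.28  1.21  0.19] e 0.0000 m 0.237
2 [ 0.46 -0.08 -0.89  2.06  0.04  0.79  1.87] e 0.0000 m 0.359
3 [ 0.53 -0.1  -1.    2.28  0.28  0.35  1.6 ] e 0.0000 m 0.142
4 [ 0.55  0.06 -1.05  2.26  0.74  0.35  1.21] e 0.0000 m 0.162
5 [ 0.51  0.1  -1.03  2.25  0.84  0.35  1.12] e 0.0000 m 0.167
6 [ 0.45  0.09 -0.96  2.26  0.82  0.35  0.54] e 0.0000 m 0.165
7 [ 0.4   0.08 -0.91  2.26  0.8   0.34 -0.05] e 0.0000 m 0.163
8 [ 0.42  0.04 -0.93  2.26  0.69  0.34  0.04] e 0.0000 m 0.157
9 [ 0.41 -0.1  -0.89  2.28  0.32  0.36  0.36] e 0.0000 m 0.138
10 [ 0.35 -0.07 -0.79  2.06  0.06  0.79  0.66] e 0.0000 m 0.355
```

Emit:
jog_arm(
  plan=[
    [-0.033, 0.056, -0.13, 2.7, -16, -2, 0],
    [-0.066, 0.112, -0.26, 5.5, -32, -4, 0],
    [-0.1, 0.168, -0.39, 8, -48, -6.5, 0],
    [-0.132, 0.224, -0.52, 11, -64, -9, 0],
    [-0.166, 0.28, -0.65, 14, -80, -11, 0],
    [-0.2, 0.336, -0.78, 16, -97, -13, 0],
    [-0.232, 0.392, -0.91, 19, -113, -15, 0],
    [-0.265, 0.447, -1.04, 22, -129, -17, 0],
    [-0.298, 0.503, -1.17, 25, -145, -19, 0],
    [-0.3312, 0.5592, -1.2974, 27.4, -161.3, -21.6, 0],
    [-0.3312, 0.5592, -1.2974, 27.4, -161.3, -21.6, 0],
  ],
)

```text
time: 15.1
ee_pos: [0.6971, 0.3247, 0.3495]
eef_rot: [0.653, 0.698, 0.274, 0.111]
ft_force: [-0.2, -0.6, 0.7]
width: 0.0438
grip_force: 0.0
```

```bash
python3 nxt.py 1 10|tail -n +3
```

```text
[ 0.37  0.3  -1.1   1.46  0.46  0.97 -0.71] t 15.1
1 rel [ 0.1955 -0.0486 -0.3661] [ -78.3 -148.7 -126.8]
1 [ 0.72 -0.26 -0.99  1.69 -0.28  1.2   0.19] e 0.0000 m 0.239
2 rel [ 0.3116  0.1512 -2.2755] [-170.1 -272.9   38.6]
2 [ 0.45 -0.08 -0.88  2.06  0.04  0.79  1.87] e 0.0000 m 0.359
3 [ 0.52 -0.1  -0.99  2.28  0.28  0.35  1.6 ] e 0.0000 m 0.141
4 [ 0.54  0.06 -1.04  2.26  0.73  0.35  1.21] e 0.0000 m 0.161
5 [ 0.51  0.1  -1.02  2.25  0.83  0.35  1.13] e 0.0000 m 0.167
6 [ 0.45  0.09 -0.96  2.26  0.81  0.35  0.54] e 0.0000 m 0.165
7 [ 0.39  0.08 -0.9   2.26  0.8   0.34 -0.05] e 0.0000 m 0.163
8 [ 0.42  0.04 -0.92  2.26  0.69  0.34  0.04] e 0.0000 m 0.157
9 [ 0.4  -0.1  -0.89  2.28  0.33  0.36  0.36] e 0.0000 m 0.138
10 [ 0.35 -0.07 -0.78  2.06  0.06  0.79  0.66] e 0.0000 m 0.355
```

Prediction matches exactly. Next waypoint.

Emit:
jog_arm(
  plan=[
    [0.033, -0.008, -0.061, -13, -25, -21, 0],
    [0.065, -0.016, -0.122, -26, -50, -42, 0],
    [0.098, -0.024, -0.183, -39, -74, -63, 0],
    [0.13, -0.032, -0.244, -52, -99, -84, 0],
    [0.163, -0.04, -0.305, -65, -124, -106, 0],
    [0.1955, -0.0486, -0.3661, -78.3, -148.7, -126.8, 0],
    [0.1955, -0.0486, -0.3661, -78.3, -148.7, -126.8, 0],
    [0.1955, -0.0486, -0.3661, -78.3, -148.7, -126.8, 0],
  ],
)

```text
time: 15.9
ee_pos: [0.5164, 0.219, 0.3614]
eef_rot: [0.532, 0.823, 0.164, 0.113]
ft_force: [0.4, 0.1, -0.1]
width: 0.0438
grip_force: 0.0
```

```bash
python3 nxt.py 2 4|tail -n +3
```

```text
[ 0.79 -0.28 -1.03  1.68 -0.31  1.21  0.21] t 15.9
2 rel [ 0.112   0.0101 -1.923 ] [ -38.8 -114.3  193.2]
2 [ 0.5  -0.08 -0.93  2.06  0.04  0.79  1.88] e 0.0000 m 0.360
3 rel [-2.0000e-04 -2.7590e-01 -1.9258e+00] [ -45.4 -104.8  241.9]
3 [ 0.57 -0.11 -1.03  2.28  0.26  0.35  1.62] e 0.0000 m 0.143
4 [ 0.59  0.07 -1.1   2.26  0.75  0.35  1.2 ] e 0.0000 m 0.163
5 [ 0.56  0.11 -1.07  2.25  0.85  0.36  1.11] e 0.0000 m 0.168
```

Emit:
jog_arm(
  plan=[
    [0.008, 0.001, -0.137, -3, -8, 14, 0],
    [0.016, 0.001, -0.275, -6, -16, 28, 0],
    [0.024, 0.002, -0.412, -8, -24, 41, 0],
    [0.032, 0.003, -0.55, -11, -33, 55, 0],
    [0.04, 0.004, -0.687, -14, -41, 69, 0],
    [0.048, 0.004, -0.824, -17, -49, 83, 0],
    [0.056, 0.005, -0.96, -19, -57, 97, 0],
    [0.064, 0.006, -1.1, -22, -65, 110, 0],
    [0.072, 0.006, -1.236, -25, -73, 124, 0],
    [0.08, 0.007, -1.374, -28, -82, 138, 0],
    [0.088, 0.008, -1.51, -31, -90, 152, 0],
    [0.096, 0.009, -1.65, -33, -98, 166, 0],
  ],
)

```text
time: 17.1
ee_pos: [0.5075, 0.1776, 0.1688]
eef_rot: [-0.244, 0.955, -0.004, 0.17]
ft_force: [-0.5, 0.4, -0.3]
width: 0.0432
grip_force: 0.0
```

```bash
python3 nxt.py 2 7|tail -n +3
```

```text
[ 0.52 -0.1  -0.93  2.01 -0.03  0.86  1.66] t 17.1
2 rel [ 0.0196  0.0009 -0.2656] [14.7 -4.2 26.6]
2 [ 0.5  -0.08 -0.93  2.06  0.04  0.79  1.88] e 0.0000 m 0.360
3 rel [ 0.1355 -0.2348 -0.2663] [ 2.4 -9.3 74.8]
3 [ 0.57 -0.11 -1.03  2.28  0.26  0.35  1.62] e 0.0000 m 0.143
4 [ 0.59  0.07 -1.1   2.26  0.75  0.35  1.2 ] e 0.0000 m 0.163
5 [ 0.56  0.11 -1.07  2.25  0.85  0.36  1.11] e 0.0000 m 0.168
6 [ 0.49  0.09 -1.    2.25  0.83  0.35  0.53] e 0.0000 m 0.166
7 [ 0.43  0.08 -0.94  2.26  0.81  0.35 -0.06] e 0.0000 m 0.164
8 [ 0.46  0.04 -0.96  2.26  0.7   0.34  0.04] e 0.0000 m 0.158
```

Emit:
jog_arm(
  plan=[
    [0.034, -0.06, -0.067, 0.6, -2.3, 15, 0],
    [0.068, -0.117, -0.133, 1.2, -4.6, 30, 0],
    [0.1, -0.176, -0.2, 1.8, -7, 45, 0],
    [0.1355, -0.2348, -0.2663, 2.4, -9.3, 60, 0],
    [0.1355, -0.2348, -0.2663, 2.4, -9.3, 74.8, 0],
    [0.1355, -0.2348, -0.2663, 2.4, -9.3, 74.8, 0],
    [0.1355, -0.2348, -0.2663, 2.4, -9.3, 74.8, 0],
    [0.1355, -0.2348, -0.2663, 2.4, -9.3, 74.8, 0],
  ],
)

```text
time: 17.9
ee_pos: [0.5349, 0.1734, 0.1007]
eef_rot: [-0.353, 0.886, -0.063, 0.295]
ft_force: [-0.5, 0.1, 0.3]
width: 0.0434
grip_force: 0.0
```

```bash
python3 nxt.py 3 2|tail -n +3
```

```text
[ 0.6  -0.12 -1.06  2.28  0.23  0.35  1.64] t 17.9
3 rel [-0.0028  0.0006 -0.0045] [1.1 1.5 1.5]
3 [ 0.61 -0.11 -1.07  2.28  0.24  0.34  1.64] e 0.0000 m 0.144
4 rel [-0.0028  0.0006 -0.0045] [ 1.1  1.6 35.5]
4 [ 0.64  0.07 -1.14  2.26  0.76  0.36  1.19] e 0.0000 m 0.164
```

Emit:
jog_arm(
  plan=[
    [0, 0, 0, 1.1, 1.6, 8, 0],
    [0, 0, 0, 1.1, 1.6, 17, 0],
    [0, 0, 0, 1.1, 1.6, 26, 0],
    [0, 0, 0, 1.1, 1.6, 33, 0],
    [0, 0, 0, 1.1, 1.6, 33, 0],
    [0, 0, 0, 1.1, 1.6, 33, 0],
  ],
  squeeze=20,
)

```text
time: 18.5
ee_pos: [0.5515, 0.1768, 0.0723]
eef_rot: [-0.353, 0.886, -0.063, 0.295]
ft_force: [0.7, 0.1, -0.9]
width: 0.0436
grip_force: 0.0
```

```bash
python3 nxt.py 4 1|tail -n +3; python3 - <<'E'
from h import *
c=camera("side"); a=cv2.resize(c["image"][110:200,190:290,::-1],None,fx=5,fy=5,interpolation=3); w=camera("wrist")["image"][130:320,130:390,::-1].repeat(2,0).repeat(2,1)
cv2.imwrite("pics/k1.png",cv2.resize(np.hstack([a[:380],w]) if 0 else w,None,fx=1,fy=1))
E
```

```text
[ 0.71  0.07 -1.21  2.26  0.77  0.36  1.19] t 18.5
4 rel [-0.0031  0.     -0.0032] [-0.6 -0.2  2.6]
4 [ 0.7   0.09 -1.2   2.25  0.79  0.36  1.18] e 0.0000 m 0.165
```

View pics/k1.png

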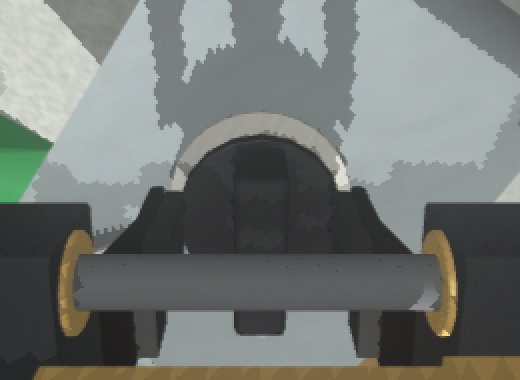

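The bar (cols 235–287) is centred between the fingers (165–355). Closing.

Emit:
jog_arm(
  plan=[
    [0, 0, 0, 0, 0, 0, -0.85],
    [0, 0, 0, 0, 0, 0, -0.85],
    [0, 0, 0, 0, 0, 0, -0.85],
    [0, 0, 0, 0, 0, 0, -0.85],
    [0, 0, 0, 0, 0, 0, -0.85],
    [0, 0, 0, 0, 0, 0, -0.85],
  ],
  squeeze=20,
)

```text
time: 19.2
ee_pos: [0.551, 0.1768, 0.0717]
eef_rot: [-0.353, 0.886, -0.063, 0.295]
ft_force: [-5.0, 2.0, 2.9]
width: 0.0139
grip_force: 20.0
```

```bash
python3 nxt.py 4 1|tail -n +3
```

```text
[ 0.71  0.07 -1.21  2.26  0.77  0.36  1.18] t 19.2
4 rel [-0.003  -0.0002 -0.0024] [-1.2 -0.7  2.4]
4 [ 0.7   0.09 -1.21  2.25  0.79  0.36  1.17] e 0.0000 m 0.165
```

Emit:
jog_arm(
  plan=[
    [0, 0, 0, -0.6, 0, 3, -0.85],
    [0, 0, 0, -1, 0, 6, -0.85],
    [0, 0, 0, -1, 0, 8.5, -0.85],
    [0, 0, 0, -1, 0, 10, -0.85],
    [0, 0, 0, -1, 0, 10, -0.85],
  ],
  squeeze=30,
)

```text
time: 19.7
ee_pos: [0.5569, 0.1782, 0.0638]
eef_rot: [-0.354, 0.886, -0.064, 0.294]
ft_force: [-21.6, -4.0, 21.0]
width: 0.0136
grip_force: 30.0
```

```bash
cat > pr.py <<'E'
from h import *
s=status.read_state(); T=tool(); print("t",s["time"],"force tool axes",(T[:3,:3].T@s["ft_force"]).round(1),s["grip_force"],s["width"],"TCP in panel",(_F.T@(T[:3,3]-FOOT)*1000).round(1))
d=R.from_matrix(ptool(CY,TI).T@T[:3,:3]).as_rotvec(); print("turn from neutral",d.round(3), "q",s["joint_positions"].round(2))
E
python3 pr.py
```

```text
Traceback (most recent call last):
  File "pr.py", line 2, in <module>
    s=status.read_state(); T=tool(); print("t",s["time"],"force tool axes",(T[:3,:3].T@s["ft_force"]).round(1),s["grip_force"],s["width"],"TCP in panel",(_F.T@(T[:3,3]-FOOT)*1000).round(1))
                                                                                                                                                          ^^
NameError: name '_F' is not defined
```

```bash
sed -i 's/^from h import \*/from h import *\nfrom h import _F/' pr.py; python3 pr.py
```

```text
t 19.7 force tool axes [  5.1   3.  -29.8] 30.005368853453547 0.01360932067654606 TCP in panel [ -1.    0.4 -16.5]
turn from neutral [-0.     0.005  2.553] q [ 0.65  0.12 -1.17  2.25  0.9   0.38  1.07]
```

Fully pressed (30 N axial, travel ~9 mm). I ease off slightly and turn the first part.

Emit:
jog_arm(
  plan=[
    [0, 0, 0, 0, 0, -0.7, -0.85],
    [0, 0, 0.08, 0, 0, -0.7, -0.85],
    [0, 0, 0.17, 0, 0, -0.7, -0.85],
    [0, 0, 0.26, 0, 0, -0.7, -0.85],
    [0, 0, 0.35, 0, 0, -0.7, -0.85],
    [0, 0, 0.44, 0, 0, -0.7, -0.85],
    [0, 0, 0.5, 0, 0, -0.7, -0.85],
  ],
)

```text
time: 20.4
ee_pos: [0.5564, 0.1785, 0.0642]
eef_rot: [-0.122, 0.946, 0.012, 0.301]
ft_force: [-8.3, 2.0, 3.6]
width: 0.0136
grip_force: 30.0
```

```bash
python3 pr.py
```

```text
t 20.4 force tool axes [ 4.   3.7 -7.5] 30.000576835591346 0.013589869185306898 TCP in panel [ -1.1   0.7 -16. ]
turn from neutral [1.000e-03 4.000e-03 3.057e+00] q [ 0.59  0.1  -1.1   2.26  0.86  0.36  0.6 ]
```

Emit:
jog_arm(
  plan=[
    [0, 0, 0, 0, 0, 1, -0.85],
    [0, 0, 0.08, 0, 0, 1.2, -0.85],
    [0, 0, 0.17, 0, 0, 1.2, -0.85],
    [0, 0, 0.26, 0, 0, 1.2, -0.85],
    [0, 0, 0.35, 0, 0, 1.2, -0.85],
  ],
)

```text
time: 20.9
ee_pos: [0.557, 0.1789, 0.0637]
eef_rot: [0.044, 0.952, 0.064, 0.295]
ft_force: [-27.8, -3.5, 24.0]
width: 0.0141
grip_force: 30.0
```

```bash
python3 pr.py
```

```text
t 20.9 force tool axes [  9.1  -1.2 -35.7] 30.003638388589025 0.014117067056265383 TCP in panel [ -0.9   1.  -16.8]
turn from neutral [-0.003 -0.004 -2.877] q [ 0.54  0.1  -1.06  2.26  0.86  0.36  0.25]
```

Emit:
jog_arm(
  plan=[
    [0, 0, 0.08, 0, 0, -0.4, -0.85],
    [0, 0, 0.17, 0, 0, -0.4, -0.85],
    [0, 0, 0.26, 0, 0, -0.4, -0.85],
    [0, 0, 0.345, 0, 0, -0.4, -0.85],
    [0, 0, 0.345, 0, 0, -0.4, -0.85],
  ],
)

```text
time: 21.4
ee_pos: [0.5569, 0.1791, 0.0639]
eef_rot: [0.207, 0.931, 0.114, 0.279]
ft_force: [-15.7, -0.4, 11.8]
width: 0.0142
grip_force: 30.0
```

```bash
python3 pr.py
```

```text
t 21.4 force tool axes [  6.1  -1.5 -18.6] 30.00416079070419 0.014218001760977757 TCP in panel [ -0.9   1.2 -16.6]
turn from neutral [-3.000e-03 -2.000e-03 -2.532e+00] q [ 0.5   0.09 -1.02  2.26  0.84  0.35 -0.08]
```

Emit:
jog_arm(
  plan=[
    [0, 0, 0, 0, 0, -3.5, -0.85],
    [0, 0, 0, 0, 0, -7, -0.85],
    [0, 0, 0, 0, 0, -9, -0.85],
    [0, 0, 0, 0, 0, -9, -0.4],
    [0, 0, 0, 0, 0, -9, 0],
    [0, 0, 0, 0, 0, -9, 0],
    [0, 0, 0, 0, 0, -9, 0],
    [0, 0, 0, 0, 0, -20, 0],
    [0, 0, 0, 0, 0, -42, 0],
    [0, 0, 0, 0, 0, -42, 0],
  ],
)

```text
time: 22.4
ee_pos: [0.5339, 0.1739, 0.0993]
eef_rot: [0.206, 0.931, 0.113, 0.28]
ft_force: [0.5, 0.7, 0.2]
width: 0.0431
grip_force: 0.0
```

```bash
python3 pr.py; python3 - <<'E'
from h import *
from h import _F
T=tool(); 
for n in("wrist","side","scene"):
    c=camera(n); M=T@c["mount"] if n=="wrist" else c["world_from_camera"]
    L=(pts(c,M)-FOOT)@_F*1000; v=c["image"].max(-1)
    for a,b in((7,24),(40,50)):
        k=(v<70)&(L[...,2]>a)&(L[...,2]<b)&(np.hypot(L[...,0],L[...,1])<32); q=L[k]
        if len(q)>10: print(n,a,len(q),np.percentile(q[:,2],[10,50,90]).round(1),cv2.minAreaRect(q[:,:2].astype(np.float32)))
E
```

```text
t 22.4 force tool axes [-0.1  0.8  0.2] 0.0 0.04306105889448951 TCP in panel [ 0.2  0.  26. ]
turn from neutral [-0.005 -0.003 -2.533] q [ 0.56 -0.11 -1.03  2.28  0.27  0.35  0.41]
wrist 7 2283 [17.3 18.1 18.9] ((-1.3418149948120117, 0.6260452270507812), (48.102638244628906, 47.67081832885742), 58.11610794067383)
wrist 40 1387 [42.9 44.  44.8] ((-2.8368940353393555, 1.9194278717041016), (13.927874565124512, 40.510623931884766), 55.260223388671875)
side 7 100 [16.1 19.  21.3] ((-0.6922569274902344, -8.35538101196289), (47.14332580566406, 36.08522033691406), 17.495086669921875)
side 40 62 [41.6 44.6 46.2] ((-2.719114303588867, 0.1446514129638672), (14.942354202270508, 45.06032180786133), 56.48810577392578)
scene 7 83 [14.5 17.6 21.8] ((13.003472328186035, 8.027997970581055), (30.522062301635742, 49.5034065246582), 39.660987854003906)
scene 40 22 [41.8 43.2 44.2] ((11.049808502197266, -3.598112106323242), (13.09495735168457, 24.843982696533203), 48.70204544067383)
```

Selector is up (flange at 18.1 mm) and at +1.206 rad. Now the plunger, with closed fingers from above.

```bash
cat > pl.py <<'E'
from fit import *
import sys
q=np.array(status.read_state()["joint_positions"])
yw=float(sys.argv[1]); Q=ptool(PY,0)@R.from_rotvec([0,0,yw]).as_matrix()
def tipp(x,y,z): return press([x,y,z-29]),Q
T=tool(); W=[(T[:3,3]+[-.03,-.02,.14],T[:3,:3]),tipp(45,0,260),tipp(45,0,186),tipp(45,0,165)]
for i,w in enumerate(W[int(sys.argv[2]):]):
    print("rel",*rel(*w)); q,e=go(q,*w); print(q.round(2),round(ok(q),3),round(e,4))
E
for y in -2.6 -1.6 -3.6; do echo y $y; python3 pl.py $y 0|tail -n +3; done
```

```text
y -2.6
rel [0. 0. 0.] [ -52.7   18.2 -133.4]
[ 0.27 -0.41 -0.61  2.18 -0.18  0.7   0.86] 0.085 0.0
rel [0.4172 0.4532 0.2762] [-274.9 -250.2 -101.6]
[ 0.45  0.35 -0.31  1.37  0.1   1.44  1.  ] 0.623 0.0
rel [0.4172 0.4532 0.2762] [-239.8 -274.3  -41.1]
[ 0.45  0.38 -0.3   1.48  0.12  1.3   0.99] 0.764 0.0
rel [0.4172 0.4532 0.2762] [-229.8 -281.1  -23.9]
[ 0.45  0.4  -0.3   1.51  0.12  1.26  0.98] 0.804 0.0
y -1.6
rel [0. 0. 0.] [ -52.7   18.2 -133.4]
[ 0.27 -0.41 -0.61  2.18 -0.18  0.7   0.86] 0.085 0.0
rel [0.6223 0.2109 1.2423] [-274.9 -250.2 -101.6]
[ 0.58  0.37 -0.48  1.36  0.17  1.45 -0.05] 0.612 0.0
rel [0.6223 0.2109 1.2423] [-239.8 -274.3  -41.1]
[ 0.58  0.41 -0.47  1.47  0.19  1.31 -0.06] 0.752 0.0
rel [0.6223 0.2109 1.2423] [-229.8 -281.1  -23.9]
[ 0.58  0.42 -0.47  1.5   0.2   1.27 -0.07] 0.791 0.0
y -3.6
rel [0. 0. 0.] [ -52.7   18.2 -133.4]
[ 0.27 -0.41 -0.61  2.18 -0.18  0.7   0.86] 0.085 0.0
rel [ 0.1515  0.6082 -0.6918] [-274.9 -250.2 -101.6]
[ 0.34  0.34 -0.16  1.38  0.05  1.43  2.03] 0.568 0.0
rel [ 0.1515  0.6082 -0.6918] [-239.8 -274.3  -41.1]
[ 0.34  0.37 -0.16  1.49  0.06  1.29  2.03] 0.574 0.0
rel [ 0.1515  0.6082 -0.6918] [-229.8 -281.1  -23.9]
[ 0.34  0.39 -0.16  1.51  0.06  1.25  2.02] 0.576 0.0
```

Emit:
jog_arm(
  plan=[
    [0, 0, 0, -19, 13, -33, -1],
    [0.05, 0.05, 0.03, -38, 26, -65, -1],
    [0.1, 0.1, 0.06, -60, 0, -85, -1],
    [0.15, 0.16, 0.1, -90, -40, -100, -1],
    [0.2, 0.22, 0.14, -125, -80, -102, -1],
    [0.25, 0.28, 0.18, -160, -120, -102, -1],
    [0.3, 0.34, 0.22, -195, -160, -102, -1],
    [0.36, 0.4, 0.25, -235, -205, -102, -1],
    [0.4172, 0.4532, 0.2762, -275, -250, -102, -1],
    [0.4172, 0.4532, 0.2762, -275, -250, -102, -1],
    [0.4172, 0.4532, 0.2762, -275, -250, -102, -1],
  ],
)

```text
time: 23.65
ee_pos: [0.6046, -0.1884, 0.2273]
eef_rot: [0.357, 0.934, -0.002, -0.002]
ft_force: [-0.4, 1.0, -0.4]
width: 0.0004
grip_force: 0.0
```

```bash
python3 pl.py -2.6 1|tail -n +3; python3 - <<'E'
from h import *
s=status.read_state(); print(s["width"],s["time"]); T=tool()
c=camera("wrist"); L=(pts(c,T@c["mount"])-PR)@frame(PY)*1000; P=pts(c,c["mount"])*1000; v=c["image"].max(-1)
k=(v<70)&(L[...,2]>158)&(L[...,2]<190)&(np.hypot(L[...,0]-45,L[...,1])<35); q=L[k]; print("plunger",len(q),cv2.minAreaRect(q[:,:2].astype(np.float32)),q.max(0))
k=(v<75)&(np.abs(P[...,1])<25)&(P[...,2]>-60)&(P[...,2]<-15)&(np.abs(P[...,0])<16); q=P[k]; i=np.argsort(-q[:,2])[:30:4]; print(q[i].round(0).tolist())
cv2.imwrite("pics/p1.png",c["image"][:,:,::-1])
E
```

```text
rel [-0.0053 -0.0031 -0.009 ] [ 4.6  5.3 -3.7]
[ 0.58  0.37 -0.48  1.36  0.17  1.45  0.95] 0.612 0.0
rel [-0.0053 -0.0031 -0.009 ] [ 4.4  5.7 70.3]
[ 0.58  0.41 -0.48  1.47  0.19  1.31  0.94] 0.752 0.0
rel [-0.0053 -0.0031 -0.009 ] [ 4.3  5.8 91.3]
[ 0.58  0.42 -0.47  1.5   0.2   1.27  0.93] 0.791 0.0
0.0004008043379781846 23.65
plunger 1921 ((44.56520462036133, 0.5586376190185547), (42.925357818603516, 42.722896575927734), 44.41210174560547) [ 66.09297581  22.40825022 181.19789389]
[[10.0, 8.0, -28.0], [8.0, 5.0, -29.0], [10.0, -6.0, -29.0], [8.0, -0.0, -29.0], [8.0, -1.0, -30.0], [10.0, -7.0, -30.0], [9.0, -3.0, -30.0], [10.0, 8.0, -30.0]]
```

View pics/p1.png

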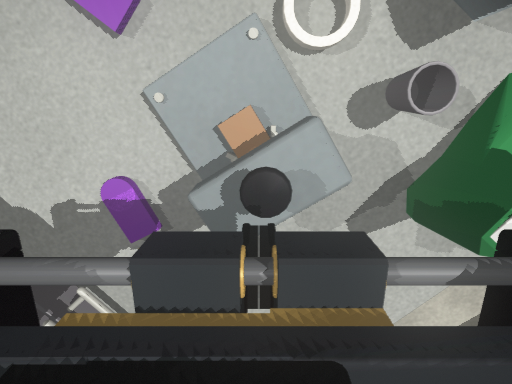

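Plunger is at (266,192), centred where expected. Fingers closed. Pressing down.

Emit:
jog_arm(
  plan=[
    [0, 0, 0, 4.4, 5.6, 35, -1],
    [0, 0, 0, 4.4, 5.7, 66, -1],
    [0, 0, 0, 4.4, 5.7, 72, -1],
    [0, 0, 0, 4.4, 5.7, 77, -1],
    [0, 0, 0, 4.4, 5.7, 82, -1],
    [0, 0, 0, 4.4, 5.7, 86, -1],
    [0, 0, 0, 4.4, 5.7, 89, -1],
    [0, 0, 0, 4.4, 5.7, 89, -1],
  ],
)

```text
time: 24.5
ee_pos: [0.6056, -0.174, 0.1434]
eef_rot: [0.353, 0.936, 0.0, 0.0]
ft_force: [-3.5, 0.6, 8.4]
width: 0.0005
grip_force: 3.9
```

Emit:
jog_arm(
  plan=[
    [0, 0, 0, 0, 0, 2, -1],
    [0, 0, 0, 0, 0, 4, -1],
    [0, 0, 0, 0, 0, 6, -1],
    [0, 0, 0, 0, 0, 7, -1],
    [0, 0, 0, 0, 0, 7, -1],
  ],
)

```text
time: 25.0
ee_pos: [0.6057, -0.174, 0.1372]
eef_rot: [0.353, 0.936, 0.0, 0.001]
ft_force: [-4.9, 1.3, 10.8]
width: 0.0003
grip_force: 5.4
```

Emit:
jog_arm(
  plan=[
    [0, 0, 0, 0, 0, 1, -1],
    [0, 0, 0, 0, 0, 2, -1],
    [0, 0, 0, 0, 0, 2.5, -1],
    [0, 0, 0, 0, 0, 2.5, -1],
  ],
)

```text
time: 25.4
ee_pos: [0.606, -0.174, 0.1368]
eef_rot: [0.353, 0.936, -0.0, 0.001]
ft_force: [-10.9, 3.0, 24.6]
width: 0.0007
grip_force: 11.8
```

At the stop (the force rose to 25 N with no further travel). I hold, then rise.

Emit:
jog_arm(
  plan=[
    [0, 0, 0, 0, 0, 0, -1],
    [0, 0, 0, 0, 0, 0, -1],
    [0, 0, 0, 0, 0, 0, -1],
    [0, 0, 0, 0, 0, 0, -1],
    [0, 0, 0, 0, 0, 0, -1],
    [0, 0, 0, 0, 0, 0, -1],
    [0, 0, 0, 0, 0, -8, -1],
    [0, 0, 0, 0, 0, -16, -1],
    [0, 0, 0, 0, 0, -40, -1],
    [0, 0, 0, 0, 0, -80, -1],
    [0, 0, 0, 0, 0, -110, -1],
    [0, 0, 0, 0, 0, -110, -1],
  ],
)

```text
time: 26.6
ee_pos: [0.6074, -0.1743, 0.2482]
eef_rot: [0.353, 0.936, 0.0, 0.004]
ft_force: [0.2, -0.3, 0.2]
width: 0.0007
grip_force: 0.0
```

```bash
python3 - <<'E'
from h import *
from h import _F
s=status.read_state(); T=tool(); print(s["time"],s["ft_force"])
for n in("wrist","side"):
    c=camera(n); M=T@c["mount"] if n=="wrist" else c["world_from_camera"]; W=pts(c,M); L=(W-PR)@frame(PY)*1000; h=cv2.cvtColor(c["image"],cv2.COLOR_RGB2HSV); v=c["image"].max(-1)
    k=(v<70)&(L[...,2]>150)&(L[...,2]<195)&(np.hypot(L[...,0]-45,L[...,1])<35)
    if n=="wrist" : print("plunger top",np.percentile(L[k][:,2],99))
    k=(h[...,0]<20)&(h[...,1]>80)&(h[...,2]>50)&(L[...,2]>26)&(L[...,2]<42)&(np.abs(L[...,1])<40)&(np.abs(L[...,0])<100); q=L[k]; print(n,"block",len(q),cv2.minAreaRect(q[:,:2].astype(np.float32)),q.min(0))
    K=(W-FOOT)@_F*1000; k=(v<70)&(K[...,2]>40)&(K[...,2]<50)&(np.hypot(K[...,0],K[...,1])<32); q=K[k]
    if len(q)>10: print("bar",np.median(q[:,2]),cv2.minAreaRect(q[:,:2].astype(np.float32)))
E
```

```text
26.6 [ 0.21122606 -0.33159254  0.1893603 ]
plunger top 180.36312022853497
wrist block 1180 ((-2.7866764068603516, 0.47711944580078125), (47.615596771240234, 46.950260162353516), 89.93635559082031) [-26.25213519 -23.32290425  30.67145017]
side block 391 ((-4.494403839111328, -0.4633026123046875), (48.499454498291016, 49.0856819152832), 0.9701417088508606) [-28.32511133 -25.41320673  26.45499138]
bar 44.68301252179379 ((-1.2246427536010742, -1.2149620056152344), (14.699503898620605, 41.56599807739258), 55.622135162353516)
```

All is in place: block home, selector up at the ridge, plunger back up. Handing in.

```bash
python3 -c "
from bench import order; print(order.close_job())"
```

```text
the job is handed in; nothing more can be done
None
```

I handed the job in at about 27 s of the 62 s. By my last measurements the block was home against the fence, the selector had clicked up at the ridge (about 1.2 rad), and the plunger was held at its stop for about 0.6 s and was back up; I don't know the judge's result, and I didn't re-measure the bystanders, though the arm never felt a stray contact.

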